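Clip a charged battery into the bench polisher and start it

ROBOT

A 7-joint arm with a two-finger parallel gripper is mounted at the origin on the work surface. World frame = base frame: x ahead of the robot, y to its left, z up, the work surface at z = 0. Lengths are in m, angles in rad, forces in N, time in s.
With the tool pointing down it reaches from about 0.425 to 0.825 m from the base axis. Payload 3.6 kg.
Tool frame: the origin (TCP) lies between the finger pads; the fingertips stand 22 mm ahead of it and the grasp point (between the pads) lies 3 mm ahead of it (robot.tips_ahead is the distance from the TCP to the fingertips, in m); x points along the fingers, z is the direction in which the jaws open and shut, and the axes are right-handed (so a half turn about x gives the same grasp; the last joint's range is limited). The gripper opens to 93 mm and grips with 3 to 60 N. Pads are 15 mm wide; open, the fingers measure 128 mm over their backs; the gripper's body (75 mm by 188 mm) begins 65 mm behind the grasp point.
Start: joints at [1.073, 0.615, -0.013, 1.423, 0.008, 1.103, -0.04], TCP at [0.295, -0.579, 0.241] pointing down, gripper open.
Joint ranges: [-3.12, 3.12], [-0.3, 2.06], [-1.34, 1.32], [0.26, 2.42], [-1.36, 4.5], [0.01, 1.98], [-2.84, 2.84]. Speed limits (rad/s): [2.79, 2.79, 3.14, 3.14, 3.14, 3.14, 3.14].

INTERFACE

Orientations are given as a unit quaternion [x, y, z, w].
In Python, from station import robot gives the robot as it stands. The module is installed in compiled form; this text tells all that it offers.
- The arm moves only by the tool apply_moves, never from a script. Its argument "increments" is a list of rows, each a list of 5 numbers: the shift along the tool's x, y, z in m, then the turn about the tool's x in rad, then the closure, from 0 (fully open) to 1 (shut). In form: [[x, y, z, roll, gripper], ...]. A call has 1 to 8 rows; each row shifts and turns the commanded pose from where the row before left it, along the tool's axes as they then stand; what a row does not reach is not made up. A row lasts 1/8 s, in which the tool goes at most 62.5 mm and 10.7 degrees, less where a joint would pass 70% of its speed; a pose out of reach is approached as far as the arm can. A call is refused whole if a number of a shift passes 0.0625 or a number of a turn 0.188, either way. A call with a gripper value outside its range is refused whole. The fingers move at their own pace and stop on an object; "force" is the grip in N (left out, the last holds). Time passes only in rows, so rows that do not move let the fingers close. It gives the time, the measured TCP pose, the force and the opening at its end, in the units of the state.
- robot.observe(): the state, without advancing time (a new reading comes with each control period).
- robot.snapshot(name): name is "scene" or "top" or "wrist"; returns a dict with "frame" (480x640x3 uint8, red, green, blue), "intrinsics" (3x3 intrinsics, pixels), "k1" (the pictures are not rectified: a ray, as slopes to the right and down, at radius r is drawn at 1 + k1 r^2 times it, then the intrinsics apply), "view" (4x4, takes a point from world to camera coordinates). Camera axes: x right, y up, looking along -z (the intrinsics and any distortion apply to the point x, -y, -z); pixel columns grow to the right and rows downward; lengths in m; the calibration is good to about 2 mm. A picture is of the moment at which its call begins. There is no depth.
- robot.sign_off(): hands the job in, once; it reports no verdict.
The state is a dict: "t": time; "joint_positions": joint angles; "dq": joint speeds; "joint_efforts": joint torques, N m; "ee_pos": TCP position; "ee_rot": TCP orientation; "force": force on the tool from outside, world axes, zero at the start; "wrist_torque": the same for the moment, N m; "width": opening from 0.0 (shut) to 1.0 (fully open).
Only numpy, scipy, OpenCV 4.12 (cv2) and the standard library are available. Lean on these libraries where they do the work, as an engineer would, in place of code of your own. Each camera call takes 0.05 s, during which the arm holds its last target.

TASK

Pinch the two orange side tabs of the battery pack together, draw the pack out of the sloping charger along its slope, and clip it fully home, upright, in the black battery bay of the blue polisher so that both tabs spring out again. Then turn the polisher's red key clockwise to its stop, keep it there for a moment, let it spring back and take the hand away. Do not knock over or shove the oil bottle, jar or cup, and do not hit the lamp.

Things in the scene. Friction and masses are not known exactly. Their poses are not given: they have to be found in the camera images.
- pack: Charcoal battery pack with a green band and green end patch, 40 (x) x 46 (y) x 135 (z) mm, 0.34 to 0.53 kg, the same either way round. Origin: centre of its bottom end; z runs along it to the end with the tabs. An orange spring tab stands on each y side. At the start it is clipped in charger_slot, its origin and axes on the slot's within 2 mm and 4 degrees.
- tab_left (a joint): Travel of the tab on the pack's +y side: 0 sprung out, 0.007 m pressed fully in; 2 N to start, 5.5 N at the stop. A pinch of 30 to 50 N keeps both in and carries the pack. The tab carries an orange catch, 24 mm (x) wide, 22 to 36 mm above the pack's bottom, which reaches 30 mm out from the pack's middle and draws in flush (23 mm) with the tab.
- tab_right (a joint): The same for the tab on the pack's -y side.
- tab_left_face (a point): Middle of the outer face of the orange tab on the pack's +y side, 24 mm (x) wide, 34 mm (z) tall: 105 mm from the pack's bottom end and 33 mm from its middle, so the two faces are 66 mm apart; 52 mm when both are pressed to their stops. Axes as the pack.
- tab_right_face (a point): The same on the pack's -y side.
- charger: Fixed grey desk charger, foot 190 (x) x 110 (y) x 16 mm, back up to 105 mm; origin at the middle of its underside, z up, its front and the leaning slot face -x.
- charger_slot: Slot of the charger, leaning 30 degrees from vertical to the charger's front. Origin: middle of its floor, 32 mm above the table, where the pack's bottom rests; z: up the slope, the way out. Walls 60 mm high, outside 56 (x) x 80 (y) mm, 2 mm play. Ledges 38 to 60 mm above the floor, 25.5 mm from the middle on both y sides, hold the catches until both tabs are pressed over 5 mm.
- polisher: Fixed blue bench polisher, deck 220 (x) x 250 (y) x 30 mm, its middle 25 mm to +x of the origin; origin on the underside, z up. A grey motor along y, with a pale buffing wheel at its +y end, lies across the back from x = +45 mm on, up to 120 mm above the table. Battery bay in front at y = -65 mm, key in front at y = +65 mm.
- bay_floor (a point): Middle of the black bay's floor (polisher frame -20, -65, 30 mm; axes as the polisher): the pack's origin belongs here, z up, tabs to the polisher's +y and -y (either way round). Walls 60 mm high plus a 10 mm flared mouth, outside 58 (x) x 80 (y) mm; play 3 mm. Ledges 38 to 60 mm up, 26.5 mm from the middle on both y sides, pass the catches only while both tabs are pressed.
- key (a joint): Angle of the red key, fixed on the polisher: 0 at rest (run), grows clockwise seen from above, stop at 1.0 rad (start). It counts as start above 0.8. A spring returns it to 0: 0.05 N m at rest, 0.15 N m at the stop.
- key_grip (a point): Where to grip the red key, on its upright axis (polisher frame -35, 65, 80 mm). Its bow is a plate 11 mm thick (own x) and 36 mm wide (own y), from 60 to 98 mm above the table; at rest (joint 0) its thickness lies along the polisher's x. The steel collar below it, 42 mm across, ends 52 mm above the table.
- lamp: Fixed dark lamp, origin under its column: foot 70 mm diameter, column 16 mm diameter up to 308 mm, then an arm and shade (72 mm diameter, 295 to 390 mm high with its bulb) 75 mm to its +x side.
- oil: Amber oil bottle, 56 mm diameter, 170 mm high, loose; origin at its foot. A bystander beside the charger.
- jar: Jar with a steel cap, 56 mm diameter, 80 mm high, loose; origin at its foot. A bystander beside the charger.
- cup: White cup, 68 mm diameter, 85 mm high, loose; origin at its foot. A bystander in front of the polisher.
Things that resemble listed ones, but are neither listed nor needed, are in the scene too. What is shaped like the pack but pink or yellow is not meant.

How it is judged:
On the way, in this order (a step that is already met when the one before it is completed fails the run):
1. both tabs are pinched in together while the pack is still home in the charger (value of joint each of tab_left, tab_right above 0.005 m and z of pack in the frame of charger_slot below 0.012 m), for 0.05 s.
2. the pack is drawn right out of the charger (distance between pack and charger_slot above 0.08 m), for 0.05 s.
3. the pack stands fully home in the polisher's bay with both tabs sprung out (z of pack in the frame of polisher between 0.026 and 0.036 m and horizontal distance between pack and bay_floor below 0.008 m and angle between pack's own z axis and vertical below 0.12 rad and value of joint each of tab_left, tab_right below 0.002 m), for 0.2 s.
4. the key is turned to start (value of joint key above 0.8 rad), for 0.2 s.
5. the key has sprung back (value of joint key below 0.12 rad), for 0.1 s.
At the end, for the whole second after the job is handed in: The pack is at rest in the polisher's bay, within 6 mm of its floor, within 8 mm of its middle, upright within 7 degrees, both tabs sprung out to within 2 mm, and the key is back at rest within 0.12 rad (all of step 3 and value of joint key below 0.12 rad and linear speed of pack below 0.02 m/s); the robot touches nothing.
It fails at once if the oil bottle is knocked over or shifted by more than 30 mm (distance of oil from where it was at the start of the episode above 0.03 m or angle between oil's own z axis and vertical above 0.35 rad).
It fails at once if the jar is knocked over or shifted by more than 30 mm (distance of jar from where it was at the start of the episode above 0.03 m or angle between jar's own z axis and vertical above 0.35 rad).
It fails at once if the cup is knocked over or shifted by more than 30 mm (distance of cup from where it was at the start of the episode above 0.03 m or angle between cup's own z axis and vertical above 0.35 rad).
It fails at once if the lamp is hit (more than 8 N) (contact force between any of the arm, the fingers, pack and lamp above 8 N).
It also fails if it takes over 54 s, if anything falls off the work surface, if the arm or the gripper's body presses on something with over 40 N, if the wrist force passes 120 N, or if a joint passes its speed limit or range.

## Working session

There is one attempt and no reset: what is moved stays moved. The work goes in short steps, Python scripts to look and compute and a tool call to move; the robot and the scene stay as the last step left them, time stands still between calls to the robot, and variables do not carry over. Pictures are saved under pics/ and viewed, and the job is handed in when it is done.

Besides the shell and the picture viewer there is one more tool, called after "Request:" by a JSON object that holds its "name" and its "arguments", one argument or row to a line. apply_moves: Moves the arm, as the interface text tells. Its arguments: {"type":"object","properties":{"increments":{"type":"array"},"force":{"type":"number"}},"required":["increments"]}

```bash
mkdir -p pics; ls
python3 - <<'E'
from station import robot
import cv2,json,pickle
o=robot.observe()
for k,v in o.items(): print(k,v)
S={}
for n in ["scene","top","wrist"]:
    s=robot.snapshot(n); S[n]=s
    cv2.imwrite(f"pics/{n}0.png",s["frame"][:,:,::-1])
    print(n,s["intrinsics"],s["k1"],s["view"])
pickle.dump(S,open("s0.pkl","wb"))
E
```

```text
pics
t 0.0
joint_positions [ 1.07350692  0.61587395 -0.01257822  1.4249077   0.00809306  1.10338423
 -0.04043575]
dq [ 0.00040121 -0.00026713  0.00072069 -0.00066417 -0.00036317 -0.0001551
  0.00147047]
joint_efforts [ 7.37761229e-05 -4.58936012e+01  2.09570937e-01 -1.65746999e+01
 -6.09255536e-02  2.05976766e-02  2.19550789e-04]
ee_pos [ 0.2944903  -0.57863261  0.23950768]
ee_rot [ 0.37004906  0.60359335 -0.36914798  0.60205359]
force [ 0.72852791 -0.25952442 -0.52350908]
wrist_torque [ 0.02989793 -0.00099351  0.05953328]
width 0.9982401574845429
scene [[501.71634889   0.         318.67616719]
 [  0.         501.71634889 243.25935579]
 [  0.           0.           1.        ]] -0.1367384321569676 [[ 0.70850296  0.70559023  0.01288363 -0.40427666]
 [-0.59962086  0.59226871  0.53821241  0.35435397]
 [ 0.37212685 -0.38905038  0.84271075 -1.50943126]
 [ 0.          0.          0.          1.        ]]
top [[514.92878837   0.         316.48409244]
 [  0.         514.92878837 243.91421216]
 [  0.           0.           1.        ]] -0.1306963023814122 [[ 0.02001596 -0.99978393  0.00560848 -0.0427012 ]
 [ 0.99637315  0.02041108  0.08260705 -0.63110216]
 [-0.08270368  0.00393468  0.99656642 -1.21917824]
 [ 0.          0.          0.          1.        ]]
wrist [[354.73914432   0.         316.58321683]
 [  0.         354.73914432 237.9555337 ]
 [  0.           0.           1.        ]] -0.011752528204082688 [[ 0.45479413 -0.89059263 -0.00265666 -0.64838588]
 [ 0.85847679  0.43918371 -0.26483063  0.03104072]
 [ 0.23702297  0.11816274  0.96429128 -0.39133828]
 [ 0.          0.          0.          1.        ]]
```

View pics/scene0.png

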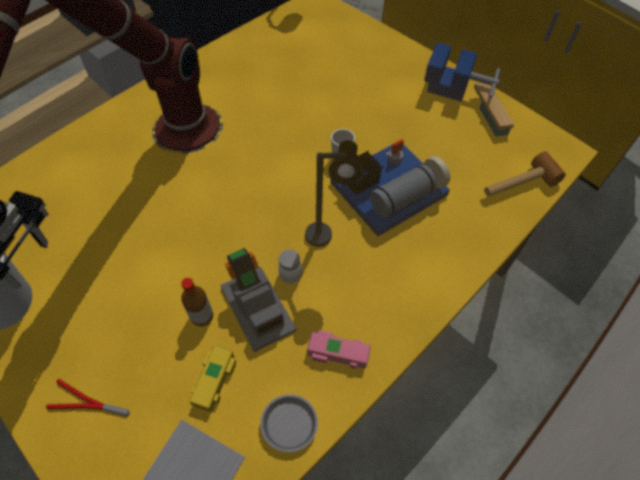

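View pics/top0.png

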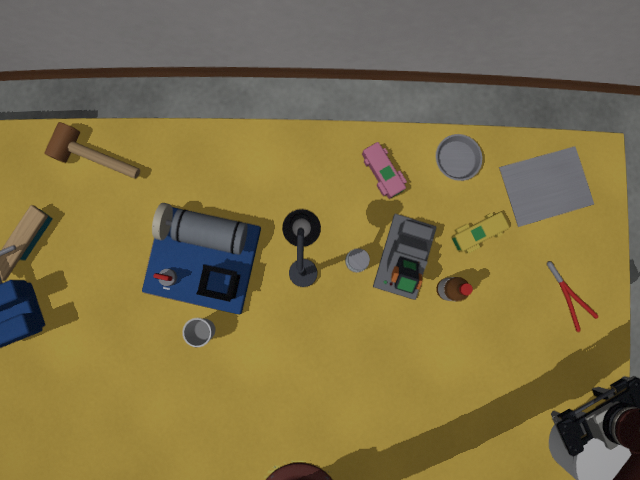

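View pics/wrist0.png

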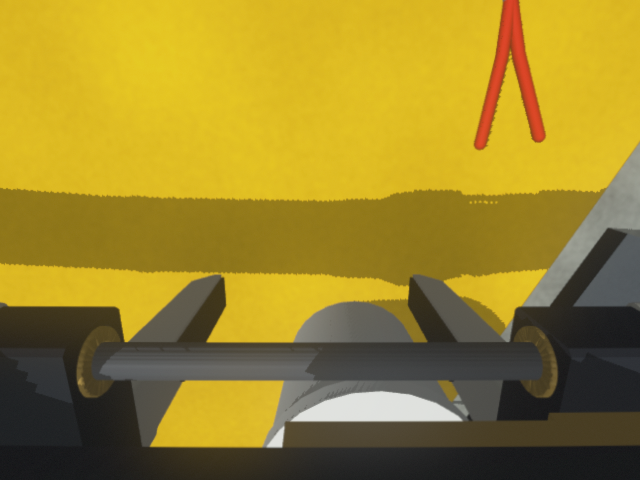

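```bash
cat > h.py <<'E'
import numpy as np,cv2,pickle
from scipy.optimize import least_squares
def proj(s,P):
    P=np.atleast_2d(P); V=s["view"]; c=P@V[:3,:3].T+V[:3,3]
    a=c[:,0]/-c[:,2]; b=-c[:,1]/-c[:,2]; f=1+s["k1"]*(a*a+b*b); K=s["intrinsics"]
    return np.c_[K[0,0]*a*f+K[0,2],K[1,1]*b*f+K[1,2]]
def ray(s,uv):
    K=s["intrinsics"]; d=cv2.undistortPoints(np.array([[uv]],float),K,np.array([s["k1"],0,0,0,0.]))[0,0]
    V=s["view"];R=V[:3,:3]
    return -R.T@V[:3,3], R.T@np.array([d[0],-d[1],-1])
def onz(s,uv,z):
    o,d=ray(s,uv); return o+d*(z-o[2])/d[2]
def tri(s1,uv1,s2,uv2):
    o1,d1=ray(s1,uv1);o2,d2=ray(s2,uv2)
    A=np.c_[d1,-d2];t=np.linalg.lstsq(A,o2-o1,rcond=None)[0]
    p,q=o1+t[0]*d1,o2+t[1]*d2
    return (p+q)/2,np.linalg.norm(p-q)
def Rz(a): return np.array([[np.cos(a),-np.sin(a),0],[np.sin(a),np.cos(a),0],[0,0,1]])
E
python3 - <<'E'
import pickle,cv2
from h import *
S=pickle.load(open('s0.pkl','rb'))
def crop(n,x,y,w,h,out):
    f=S[n]["frame"][y:y+h,x:x+w,::-1]; cv2.imwrite(out,cv2.resize(f,None,fx=5,fy=5,interpolation=cv2.INTER_CUBIC))
crop("top",135,190,150,120,"pics/a_top_pol.png")
crop("top",340,205,150,110,"pics/a_top_chg.png")
crop("scene",170,230,150,120,"pics/a_sc_chg.png")
crop("scene",310,120,150,115,"pics/a_sc_pol.png")
E
```

```text
(no output)
```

View pics/a_top_pol.png

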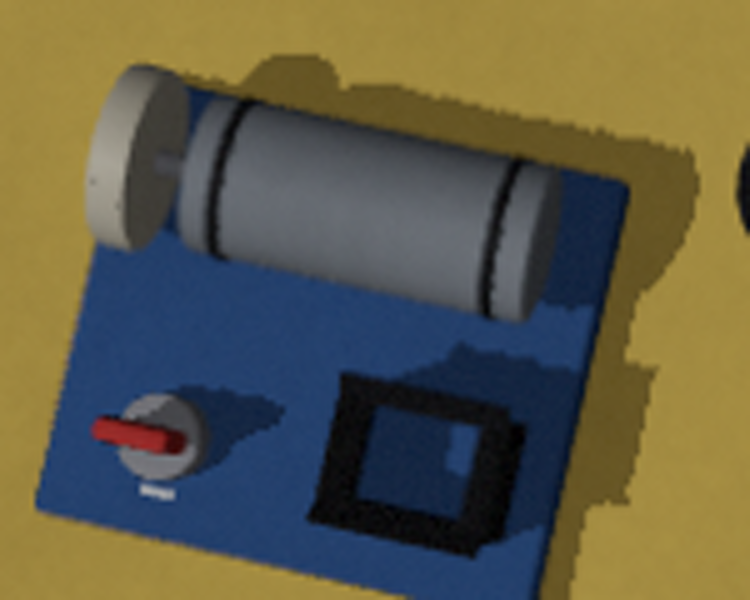

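View pics/a_top_chg.png

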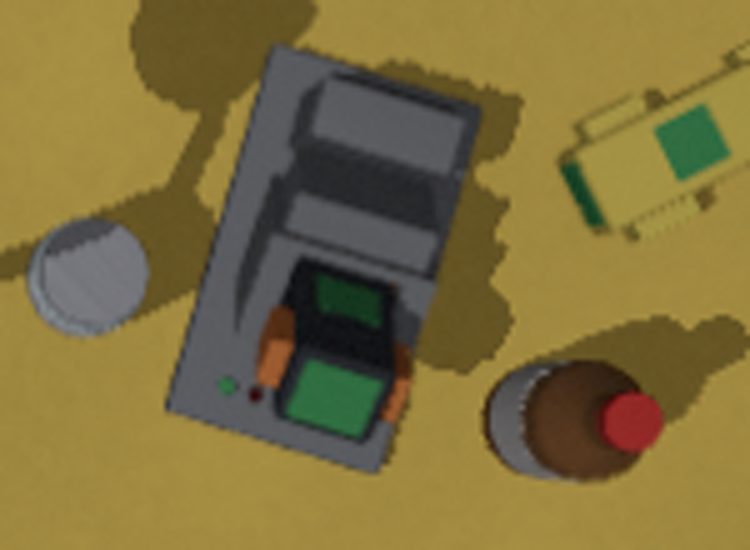

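View pics/a_sc_chg.png

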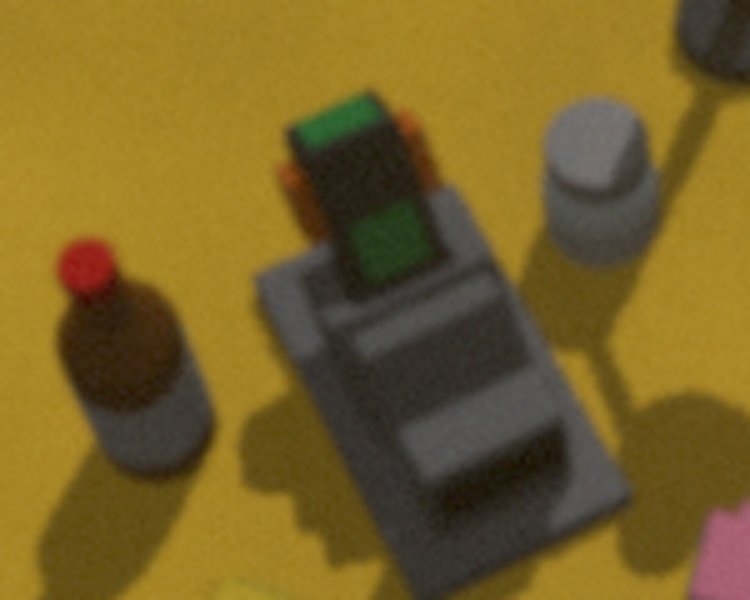

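View pics/a_sc_pol.png

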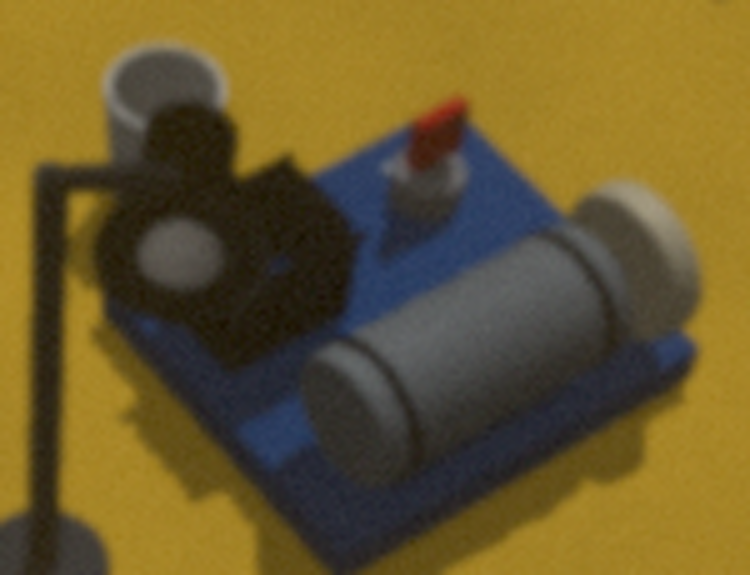

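```bash
cat > fit0.py <<'E'
from h import *
S=pickle.load(open('s0.pkl','rb'))
T,C=S["top"],S["scene"]
px=lambda c,o:((c[0]+.5)/5-.5+o[0],(c[1]+.5)/5-.5+o[1])
ot=(340,205)
print("charger corners")
cc={(95,55):(275,45),(95,-55):(480,108),(-95,-55):(380,472),(-95,55):(165,410)}
cs={(95,55):(632,492),(-95,-55):(258,275)}
def res(p):
    r=[]
    for obs,s,o in((cc,T,ot),(cs,C,(170,230))):
        for k,v in obs.items():
            P=Rz(p[2])@np.array([k[0]/1e3,k[1]/1e3,.016])+[p[0],p[1],0]
            r+=list(proj(s,P)[0]-px(v,o))
    return r
f=least_squares(res,[.7,-.2,-.29]);print(f.x,np.round(f.fun,1))
op=(135,190)
P4={(-85,125):(38,508),(135,-125):(628,185)}
def res(p):
    r=[]
    W=lambda k,z:Rz(p[2])@np.array([k[0]/1e3,k[1]/1e3,z])+[p[0],p[1],0]
    for k,v in P4.items(): r+=list(proj(T,W(k,.03))[0]-px(v,op))
    r+=list(proj(T,W((-85,-125),.03))[0]-(242,312.5))
    # deck front/right corner in scene (135,-125)
    r+=list(proj(C,W((135,-125),.03))[0]-px((337,555),(310,120)))
    return r
f2=least_squares(res,[.7,.2,-.22]);print(f2.x,np.round(f2.fun,1))
p=f2.x
W=lambda k,z:Rz(p[2])@np.array([k[0]/1e3,k[1]/1e3,z])+[p[0],p[1],0]
for n,k,z in(("bayfloor",(-20,-65),.03),("baytop",(-20,-65),.10),("keytop",(-35,65),.098)): print(n,W(k,z),(proj(T,W(k,z))[0]-op)*5)
# objects
print("jar",onz(T,px((90,270),ot),.08),"oilcap tri",tri(T,px((632,420),ot),C,px((88,262),(170,230))))
print("lamp shade", tri(T,(302,228),C,(346,172)),"lamp foot",onz(T,(303,272),.01),onz(C,(318,234),.01))
print("cup",onz(T,(199,331),.085))
# pack tri
print("tip green centre",tri(T,px((333,398),ot),C,px((340,118),(170,230))))
E
python3 fit0.py
```

```text
charger corners
[ 0.60805558 -0.24538045 -0.27795128] [-0.8 -1.2  0.6 -0.7 -0.7  0.6 -0.8 -0.2 -0.   0.3 -2.3 -0.3]
[ 0.56580603  0.2537926  -0.18992722] [-0.7  0.7  0.7 -1.6 -0.8  1.8  0.1  1.5]
bayfloor [0.53389449 0.19373718 0.03      ] [438.7483865  462.22381206]
baytop [0.53389449 0.19373718 0.1       ] [411.75542215 460.94470755]
keytop [0.54370658 0.32423133 0.098     ] [132.03253127 432.43265091]
jar [ 0.59526491 -0.12540739  0.08      ] oilcap tri (array([ 0.53074227, -0.35189556,  0.170708  ]), np.float64(0.0024646132891056453))
lamp shade (array([6.38408697e-01, 4.28694270e-04, 3.17914435e-01]), np.float64(0.004848158319664133)) lamp foot [0.56375961 0.00154078 0.01      ] [0.56404297 0.00393929 0.01      ]
cup [0.42104823 0.23572647 0.085     ]
tip green centre (array([ 0.53877431, -0.2251448 ,  0.14917102]), np.float64(0.0035347247628706507))
```

```bash
cat >> h.py <<'E'
from scipy.spatial.transform import Rotation as Ro
def plan(o,target,zdir):
    """shift in tool axes (after roll?) and roll to bring tool z to +-zdir"""
    R=Ro.from_quat(o["ee_rot"]).as_matrix()
    zd=np.array(zdir)/np.linalg.norm(zdir)
    out=[]
    for s in(1,-1):
        y,z=R.T@(s*zd)[:],0
        v=R.T@(s*zd); out.append(np.arctan2(-v[1],v[2]))
    sh=R.T@(np.array(target)-o["ee_pos"])
    return R,sh,out
E
python3 - <<'E'
from h import *
from station import robot
o=robot.observe()
a=-0.278
R,sh,r=plan(o,[.553,-.229,.33],[-np.sin(a),np.cos(a),0])
print(np.round(R,3),sh,r,o["joint_positions"])
E
```

```text
[[-0.001  0.891  0.454]
 [ 0.002  0.454 -0.891]
 [-1.    -0.    -0.002]] [-0.08984577  0.38897087 -0.19467278] [np.float64(-2.3927473045078003), np.float64(0.748845349081993)] [ 1.07351689  0.61565546 -0.01261755  1.4244872   0.00811986  1.1034475
 -0.0404085 ]
```

```bash
cat >> h.py <<'E'
def rows(o,target,roll,n,g,prof=None):
    """world straight line as tool-frame increments, n rows"""
    R=Ro.from_quat(o["ee_rot"]); d=np.array(target)-o["ee_pos"]
    w=np.ones(n)/n if prof is None else np.array(prof)/np.sum(prof)
    out=[]
    for k in range(n):
        s=R.inv().apply(d*w[k]); out.append([round(float(x),4) for x in s]+[round(roll*w[k],4),g]); R=R*Ro.from_rotvec([roll*w[k],0,0])
    return out
E
python3 - <<'E'
from h import *
from station import robot
o=robot.observe()
print(rows(o,[.553,-.229,.36],.749,9,0,[.5,1,1,1,1,1,1,1,.5]))
E
```

```text
[[-0.0075, 0.0243, -0.0122, np.float64(0.0468), 0], [-0.015, 0.0474, -0.0266, np.float64(0.0936), 0], [-0.015, 0.0447, -0.0309, np.float64(0.0936), 0], [-0.015, 0.0416, -0.035, np.float64(0.0936), 0], [-0.015, 0.0382, -0.0387, np.float64(0.0936), 0], [-0.015, 0.0344, -0.0421, np.float64(0.0936), 0], [-0.015, 0.0303, -0.0451, np.float64(0.0936), 0], [-0.015, 0.026, -0.0478, np.float64(0.0936), 0], [-0.0075, 0.0107, -0.025, np.float64(0.0468), 0]]
```

Request:
{"name": "apply_moves", "arguments": {
  "increments": [
    [-0.0075, 0.024, -0.012, 0.047, 0],
    [-0.015, 0.047, -0.027, 0.094, 0],
    [-0.015, 0.045, -0.031, 0.094, 0],
    [-0.015, 0.042, -0.035, 0.094, 0],
    [-0.015, 0.038, -0.039, 0.094, 0],
    [-0.015, 0.034, -0.042, 0.094, 0],
    [-0.015, 0.03, -0.045, 0.094, 0],
    [-0.015, 0.026, -0.048, 0.094, 0]
  ],
  "force": 40
}}

```text
t: 1.15
ee_pos: [0.5369, -0.2494, 0.3534]
ee_rot: [-0.556, -0.437, 0.556, -0.437]
force: [0.9, -0.1, -0.4]
width: 1.004
```

Request:
{"name": "apply_moves", "arguments": {
  "increments": [
    [-0.0075, 0.011, -0.025, 0.047, 0],
    [0, 0, 0, 0, 0],
    [0, 0, 0, 0, 0]
  ]
}}

```text
t: 1.52
ee_pos: [0.5513, -0.2311, 0.36]
ee_rot: [-0.565, -0.425, 0.566, -0.424]
force: [-0.0, -1.0, 0.3]
width: 1.002
```

Run:
```python
from h import *
from station import robot
o=robot.observe(); print(o)
S={n:robot.snapshot(n) for n in("wrist","top")}
pickle.dump(S,open("s1.pkl","wb"))
for n in S: cv2.imwrite(f"pics/{n}1.png",S[n]["frame"][:,:,::-1])
print(S["wrist"]["view"])
```

```text
{'t': 1.525, 'joint_positions': array([ 0.28151297,  0.44864339,  0.12762191,  1.38450233, -0.05520746,
        1.31357395, -1.44317852]), 'dq': array([ 0.01953819, -0.00222966,  0.00890134,  0.00291661, -0.00431108,
        0.00113136, -0.00778894]), 'joint_efforts': array([-1.27479583e+00, -3.98240662e+01,  6.48040697e-01, -1.82201886e+01,
       -1.04800493e-01, -8.21672729e-02,  6.52876959e-03]), 'ee_pos': array([ 0.55133315, -0.23108149,  0.36003782]), 'ee_rot': array([-0.56470542, -0.42459458,  0.56639019, -0.4242987 ]), 'force': array([-0.04163495, -1.00064783,  0.28001974]), 'wrist_torque': array([-0.01463426,  0.01903255, -0.01068724]), 'width': 1.0016582479073606}
[[-2.78219613e-01 -9.60517456e-01  2.53063637e-04 -6.78107538e-02]
 [ 9.25573354e-01 -2.68168245e-01 -2.67207331e-01 -5.09232574e-01]
 [ 2.56725170e-01 -7.41080913e-02  9.63639029e-01 -6.64346753e-01]
 [ 0.00000000e+00  0.00000000e+00  0.00000000e+00  1.00000000e+00]]
```

View pics/wrist1.png

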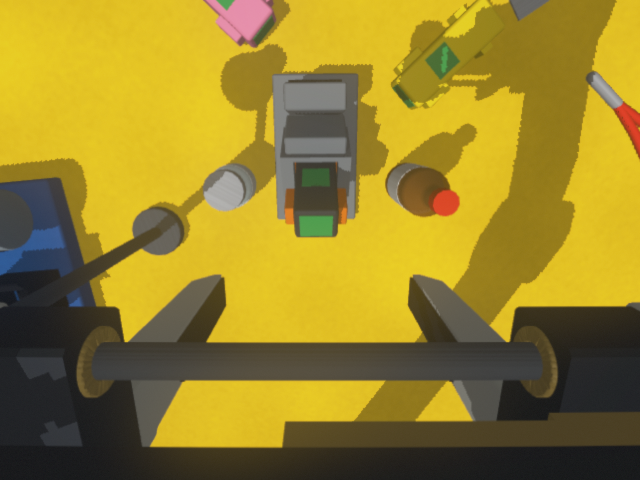

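View pics/top1.png

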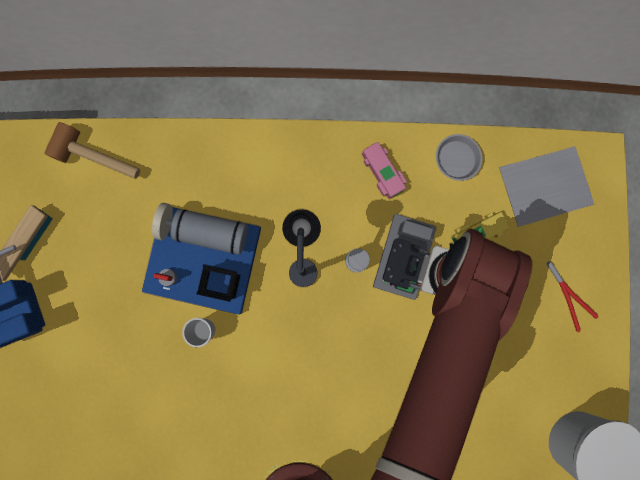

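Run:
```python
from h import *
S=pickle.load(open("s1.pkl","rb"));W=S["wrist"]
f=W["frame"];cv2.imwrite("pics/w1c.png",cv2.resize(f[60:250,250:390,::-1],None,fx=4,fy=4,interpolation=cv2.INTER_CUBIC))
hsv=cv2.cvtColor(f,cv2.COLOR_RGB2HSV)
m=cv2.inRange(hsv,(60,100,110),(80,255,255));m[:205]=0;m[245:]=0
n,l,st,c=cv2.connectedComponentsWithStats(m)
for i in range(1,n):
    if st[i,4]>50: print("green",st[i],c[i],onz(W,c[i],.149))
mo=cv2.inRange(hsv,(5,150,100),(16,255,255));mo[:160]=0;mo[245:]=0;mo[:,:270]=0;mo[:,360:]=0
n,l,st,c=cv2.connectedComponentsWithStats(mo)
for i in range(1,n):
    if st[i,4]>30: print("or",st[i],c[i])
```

```text
green [301 217  31   7 121] [315.73553719 218.70247934] [ 0.5482912  -0.22847142  0.149     ]
or [285 189   9  35 290] [289.3        206.40344828]
or [338 189   9  34 266] [342.03007519 205.33458647]
```

View pics/w1c.png

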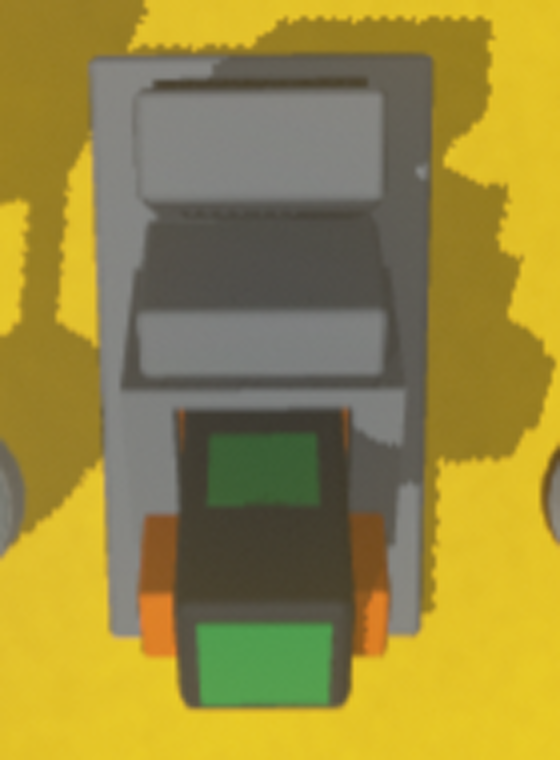

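Run:
```python
from h import *
from station import robot
S=pickle.load(open("s1.pkl","rb"));W=S["wrist"]
o=robot.observe()
R=Ro.from_quat(o["ee_rot"]).as_matrix()
q=lambda x,y:((x+.5)/4-.5+250,(y+.5)/4-.5+60)
top=np.array([onz(W,q(180,602),.159),onz(W,q(351,602),.159),onz(W,q(184,705),.139),onz(W,q(348,705),.139)])
print(top,top.mean(0))
for nm,p in(("facec",onz(W,q(267,655),.149)),("jawmid tabs",(onz(W,q(140,585),.123)+onz(W,q(388,585),.123))/2)):
    print(nm,p,"tool frame",R.T@(p-o["ee_pos"]))
c=[(92,58),(432,58),(420,635),(110,635)]
P=np.array([onz(W,q(*x),.016) for x in c]);print(P.mean(0),np.arctan2(*(P[0]-P[3])[[1,0]]),np.arctan2(*(P[1]-P[2])[[1,0]]), np.linalg.norm(P[0]-P[3]),np.linalg.norm(P[0]-P[1]))
print("jar",onz(W,(229,188),.08),R)
C=-W["view"][:3,:3].T@W["view"][:3,3];print("cam in tool",R.T@(C-o["ee_pos"]))
```

```text
[[ 0.5645248  -0.21148215  0.159     ]
 [ 0.55276846 -0.25206148  0.159     ]
 [ 0.53417493 -0.20201899  0.139     ]
 [ 0.52200696 -0.24401655  0.139     ]] [ 0.54336879 -0.22739479  0.149     ]
facec [ 0.54339582 -0.22773406  0.149     ] tool frame [ 0.21118721 -0.00825106 -0.00168243]
jawmid tabs [ 0.55655739 -0.23069123  0.123     ] tool frame [ 0.23716703  0.00524811 -0.00257293]
[ 0.61070193 -0.24600676  0.016     ] -0.280481666677583 -0.2742678297845711 0.18714001953447532 0.10785503373421162
jar [ 0.59866473 -0.13500737  0.08      ] [[-1.68995920e-03  9.59706460e-01 -2.80999385e-01]
 [-7.12476140e-04 -2.81000870e-01 -9.59707249e-01]
 [-9.99998318e-01 -1.42166073e-03  1.15864796e-03]]
cam in tool [-0.14406717  0.07417744 -0.00138707]
```

Request:
{"name": "apply_moves", "arguments": {
  "increments": [
    [0.03, 0.002, -0.001, 0, 0],
    [0.055, 0.002, -0.001, 0, 0],
    [0.055, 0.0, 0, 0, 0],
    [0.05, 0, 0, 0, 0],
    [0.026, 0, 0, 0, 0],
    [0.015, 0, 0, 0, 0],
    [0, 0, 0, 0, 0]
  ],
  "force": 40
}}

```text
t: 2.5
ee_pos: [0.5564, -0.2292, 0.1291]
ee_rot: [-0.565, -0.425, 0.566, -0.424]
force: [0.2, 0.2, 0.9]
width: 1.002
```

Run:
```python
from h import *
from station import robot
o=robot.observe(); print(o["ee_pos"],o["force"],o["width"])
S={n:robot.snapshot(n) for n in("wrist","scene")}
pickle.dump(S,open("s2.pkl","wb"))
for n in S: cv2.imwrite(f"pics/{n}2.png",S[n]["frame"][:,:,::-1])
R=Ro.from_quat(o["ee_rot"]).as_matrix()
print(R.T@(np.array([.555,-.2305,.129])-o["ee_pos"]))
```

```text
[ 0.5563878  -0.22922618  0.12911532] [0.21559032 0.22611021 0.86134337] 1.0020591836430968
[ 0.00011712 -0.00097739  0.00161025]
```

View pics/wrist2.png

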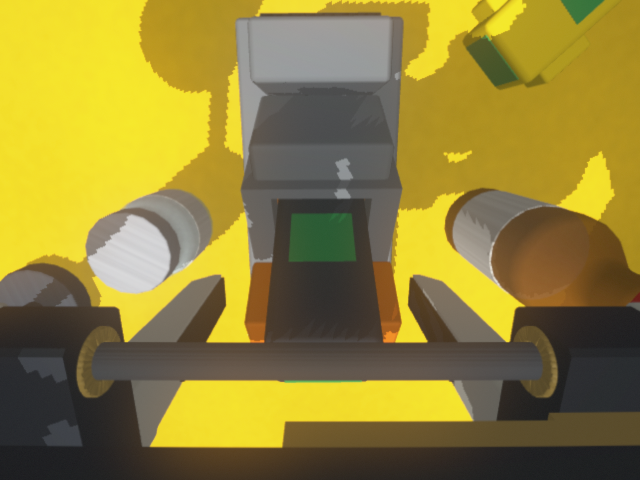

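View pics/scene2.png

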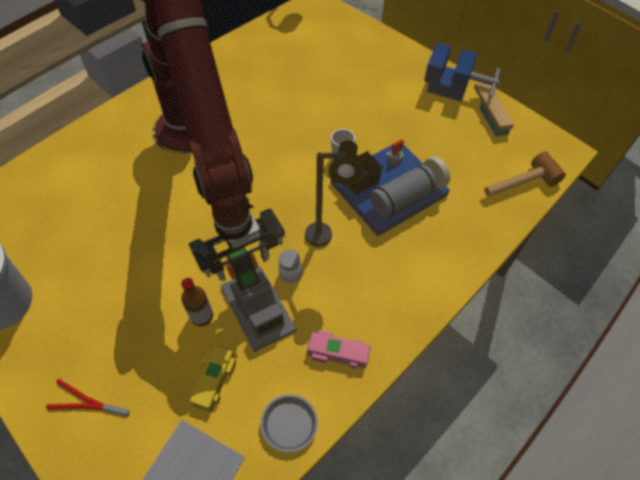

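Request:
{"name": "apply_moves", "arguments": {
  "increments": [
    [0, -0.001, 0.0015, 0, 0],
    [0, 0, 0, 0, 0.3],
    [0, 0, 0, 0, 0.6],
    [0, 0, 0, 0, 1],
    [0, 0, 0, 0, 1],
    [0, 0, 0, 0, 1]
  ],
  "force": 42
}}

```text
t: 3.35
ee_pos: [0.5555, -0.2302, 0.1301]
ee_rot: [-0.565, -0.425, 0.566, -0.425]
force: [-2.5, 0.4, 7.0]
width: 0.518
```

Run:
```python
from h import *
from station import robot
o=robot.observe(); print(o["ee_pos"],o["force"],o["wrist_torque"],o["width"]*93)
s=robot.snapshot("wrist");cv2.imwrite("pics/wrist3.png",s["frame"][:,:,::-1])
R=Ro.from_quat(o["ee_rot"]).as_matrix()
d=np.array([-.481,.137,.866]);print(R.T@d)
```

```text
[ 0.55547048 -0.23021564  0.13011885] [-2.52788414  0.35802727  7.03619341] [0.22190493 0.55565774 0.04909026] 48.17922128740471
[-0.86587088 -0.50034556  0.00281577]
```

View pics/wrist3.png

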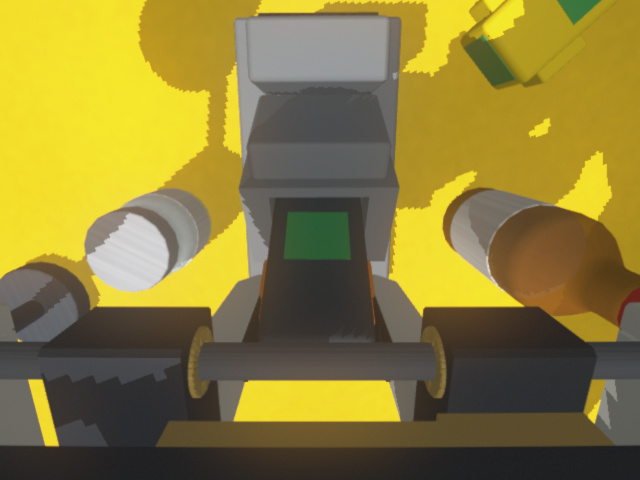

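Request:
{"name": "apply_moves", "arguments": {
  "increments": [
    [-0.0043, -0.0025, 0, 0, 1],
    [-0.0087, -0.005, 0, 0, 1],
    [-0.0087, -0.005, 0, 0, 1],
    [-0.013, -0.0075, 0, 0, 1],
    [-0.013, -0.0075, 0, 0, 1],
    [-0.013, -0.0075, 0, 0, 1],
    [-0.0173, -0.01, 0, 0, 1],
    [-0.0173, -0.01, 0, 0, 1]
  ]
}}

```text
t: 4.4
ee_pos: [0.5021, -0.2141, 0.2263]
ee_rot: [0.565, 0.425, -0.565, 0.425]
force: [0.2, 0.3, -4.5]
width: 0.517
```

Run:
```python
from h import *
from station import robot
o=robot.observe(); print(o["ee_pos"],o["force"],o["wrist_torque"],o["width"]*93)
for n in("wrist","scene"):
  s=robot.snapshot(n);cv2.imwrite(f"pics/{n}4.png",s["frame"][:,:,::-1])
cv2.imwrite("pics/scene4c.png",cv2.resize(s["frame"][150:350,130:330,::-1],None,fx=3,fy=3))
```

```text
[ 0.50212729 -0.21408587  0.22627131] [ 0.22565882  0.27872972 -4.47146861] [ 0.08841078  0.04643009 -0.00046471] 48.045711730955325
```

View pics/wrist4.png

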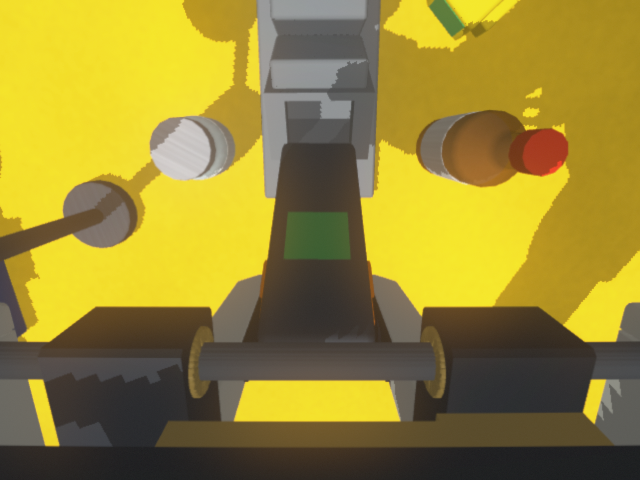

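View pics/scene4c.png

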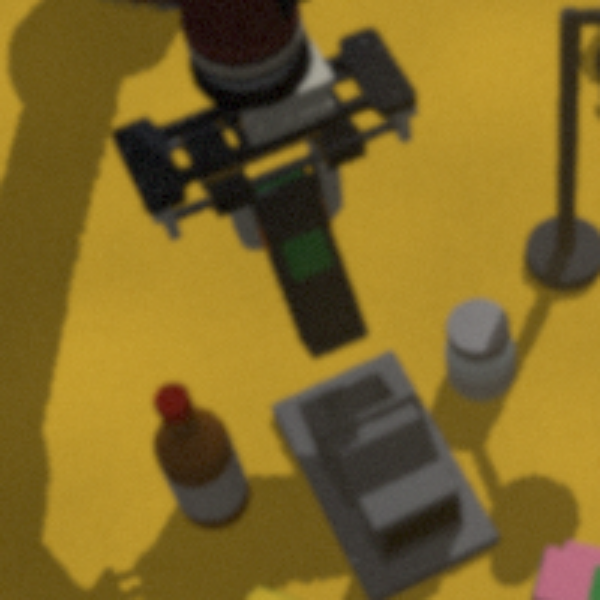

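Request:
{"name": "apply_moves", "arguments": {
  "increments": [
    [0, -0.015, 0, 0, 1],
    [0.0, -0.015, 0, 0, 1],
    [0.02, 0, 0, 0, 1],
    [0.03, 0, 0, 0, 1],
    [0.025, 0, 0, 0, 1],
    [0.008, 0, 0, 0, 1],
    [0, 0.01, 0, 0, 1],
    [0, 0.01, 0, 0, 1]
  ],
  "force": 32
}}

```text
t: 5.5
ee_pos: [0.4953, -0.2122, 0.1431]
ee_rot: [0.566, 0.424, -0.564, 0.426]
force: [-1.0, 0.1, -4.9]
width: 0.523
```

Run:
```python
from h import *
from station import robot
o=robot.observe(); print(o["ee_pos"],o["force"],o["wrist_torque"],o["width"]*93)
print(Rz(.278)[:2,:2]@(o["ee_pos"][:2]-[.6085,-.246]))
for n in("wrist","scene"):
  s=robot.snapshot(n);cv2.imwrite(f"pics/{n}5.png",s["frame"][:,:,::-1])
cv2.imwrite("pics/scene5c.png",cv2.resize(s["frame"][150:350,130:330,::-1],None,fx=3,fy=3))
```

```text
[ 0.49527029 -0.21219694  0.14312045] [-1.00134084  0.08285109 -4.85072837] [1.55605352e-01 8.11330622e-01 3.63052003e-04] 48.6785887498931
[-0.11815906  0.00143126]
```

View pics/scene5c.png

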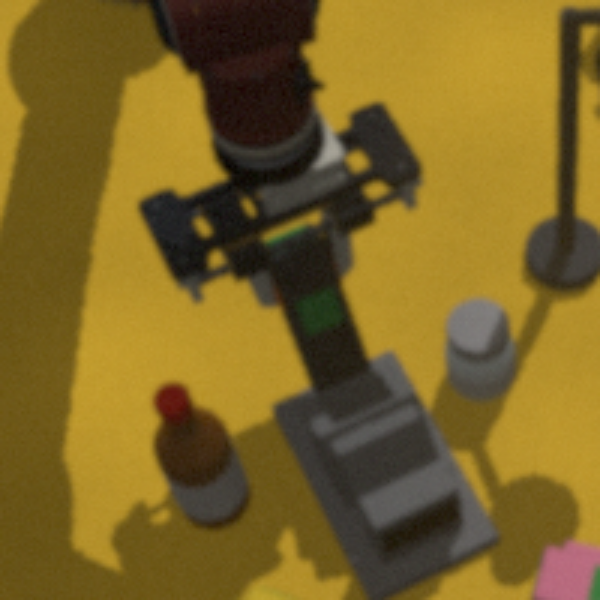

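View pics/wrist5.png

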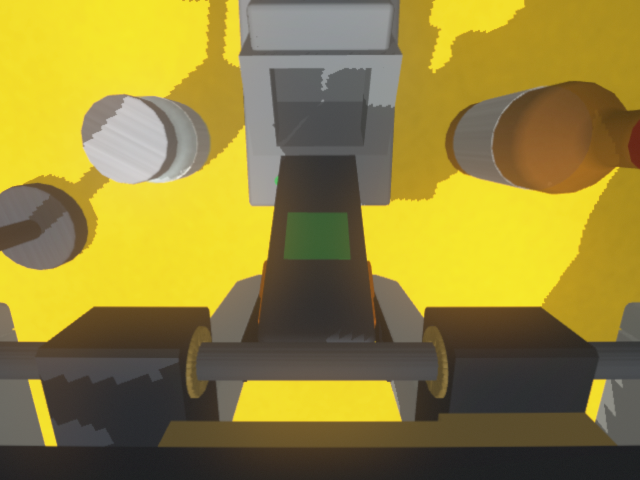

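Request:
{"name": "apply_moves", "arguments": {
  "increments": [
    [0, 0.005, 0, 0, 1],
    [0, 0.005, 0, 0, 1],
    [0, 0.005, 0, 0, 1],
    [0, 0.005, 0, 0, 1],
    [0, 0, 0, 0, 1]
  ]
}}

```text
t: 6.22
ee_pos: [0.5127, -0.217, 0.1417]
ee_rot: [-0.565, -0.425, 0.565, -0.425]
force: [-2.7, 1.4, -6.7]
width: 0.527
```

Run:
```python
from h import *
from station import robot
o=robot.observe(); print(o["ee_pos"],o["force"],o["wrist_torque"],o["width"]*93)
s=robot.snapshot("wrist");cv2.imwrite("pics/wrist6.png",s["frame"][:,:,::-1])
```

```text
[ 0.51268015 -0.21700062  0.14169306] [-2.74223117  1.41915078 -6.74608571] [ 3.31103187e-01  8.97176017e-01 -1.37447942e-04] 48.97006320398
```

View pics/wrist6.png

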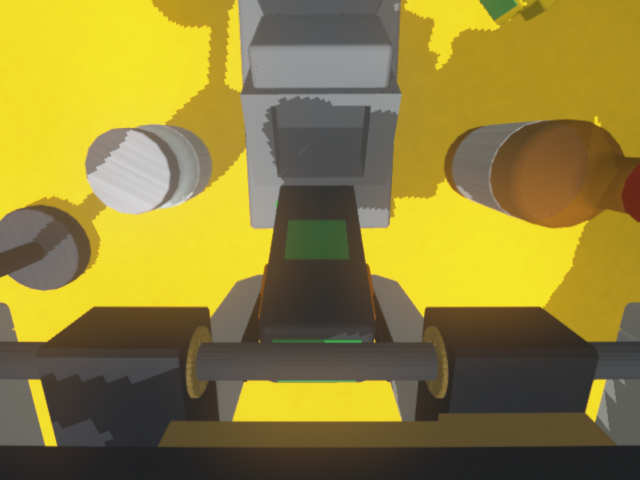

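Request:
{"name": "apply_moves", "arguments": {
  "increments": [
    [0, 0.005, 0, 0, 1],
    [0, 0.005, 0, 0, 1],
    [0, 0.005, 0, 0, 1],
    [0, 0.005, 0, 0, 1],
    [0, 0.004, 0, 0, 1],
    [0, 0.003, 0, 0, 1],
    [0, 0, 0, 0, 1]
  ]
}}

```text
t: 7.15
ee_pos: [0.5386, -0.2246, 0.142]
ee_rot: [-0.565, -0.425, 0.565, -0.425]
force: [-4.7, 1.3, -3.1]
width: 0.529
```

Run:
```python
from h import *
from station import robot
o=robot.observe(); print(o["ee_pos"],o["force"],o["wrist_torque"],o["width"]*93)
print(Rz(.278)[:2,:2]@(o["ee_pos"][:2]-[.6085,-.246]))
for n in("wrist","scene"):
  s=robot.snapshot(n);cv2.imwrite(f"pics/{n}7.png",s["frame"][:,:,::-1])
cv2.imwrite("pics/scene7c.png",cv2.resize(s["frame"][150:350,130:330,::-1],None,fx=3,fy=3))
```

```text
[ 0.53858565 -0.22462746  0.14198631] [-4.72709092  1.28276299 -3.09860202] [0.42151735 1.35174486 0.02842528] 49.24009613259781
[-0.07309541  0.00136516]
```

View pics/wrist7.png

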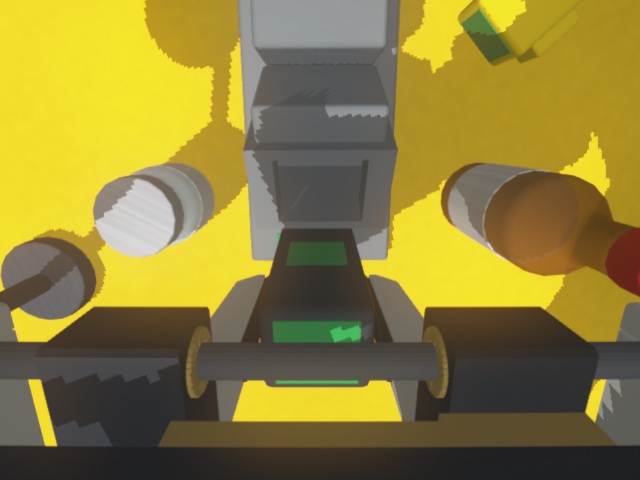

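View pics/scene7c.png

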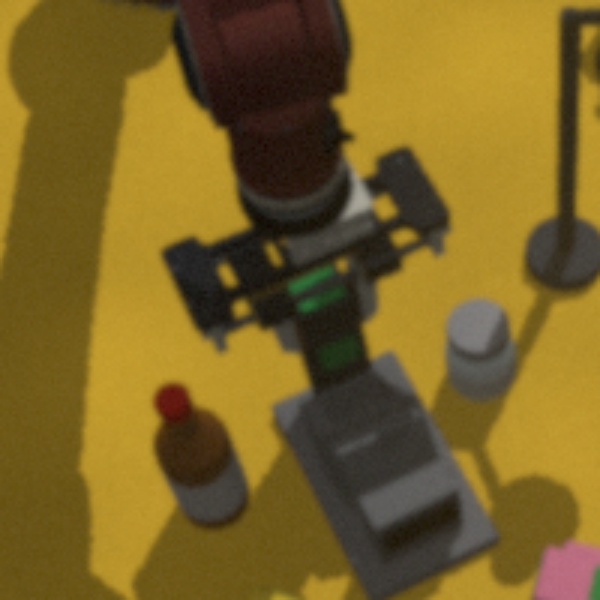

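Request:
{"name": "apply_moves", "arguments": {
  "increments": [
    [0, -0.02, 0, 0, 1],
    [0, -0.02, 0, 0, 1],
    [0, 0, 0, 0, 1]
  ]
}}

```text
t: 7.62
ee_pos: [0.5019, -0.2141, 0.1429]
ee_rot: [0.566, 0.423, -0.564, 0.427]
force: [-0.1, 0.7, -4.8]
width: 0.527
```

Run:
```python
from h import *
from station import robot
o=robot.observe(); print(o["ee_pos"],o["force"],o["wrist_torque"],o["width"]*93)
S={}
for n in("wrist","scene"):
  s=robot.snapshot(n);S[n]=s;cv2.imwrite(f"pics/{n}8.png",s["frame"][:,:,::-1])
pickle.dump((o,S),open("s8.pkl","wb"))
cv2.imwrite("pics/wrist8c.png",cv2.resize(S["wrist"]["frame"][180:400,230:410,::-1],None,fx=4,fy=4))
cv2.imwrite("pics/scene8c.png",cv2.resize(s["frame"][190:310,180:290,::-1],None,fx=5,fy=5,interpolation=cv2.INTER_CUBIC))
```

```text
[ 0.50192444 -0.21414638  0.1429488 ] [-0.14833043  0.67785862 -4.81830725] [ 0.02059746 -0.0809537   0.02618183] 49.031617959695986
```

View pics/wrist8c.png

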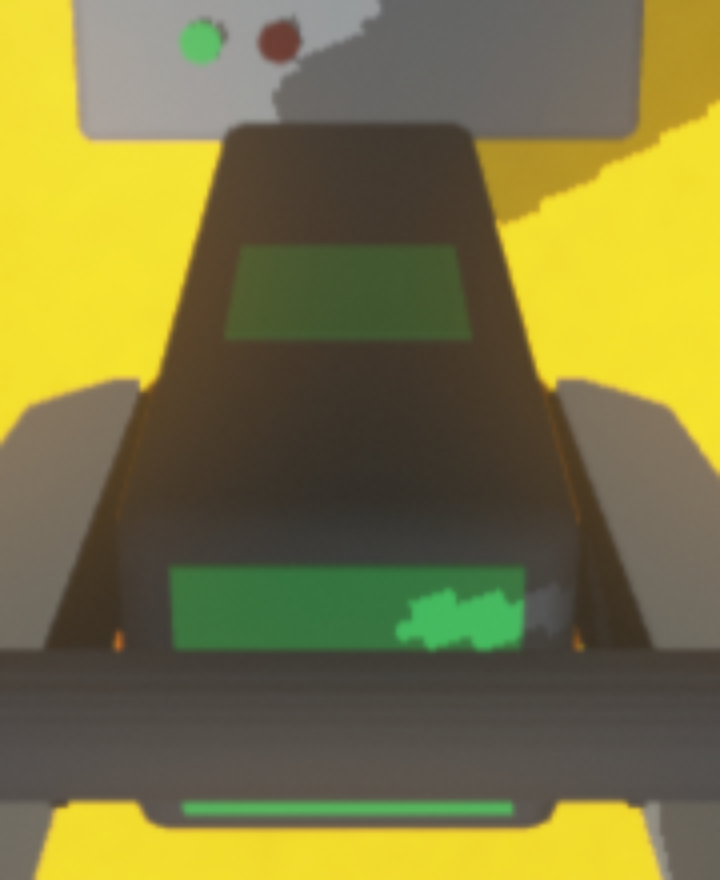

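View pics/scene8c.png

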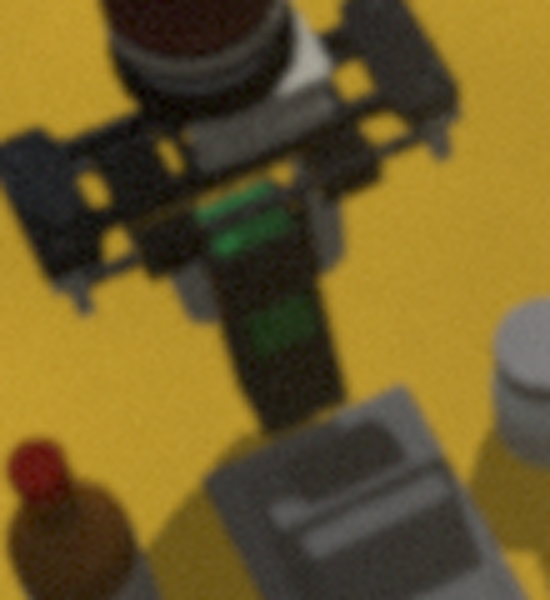

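```bash
cat > tilt.py <<'E'
from h import *
def fit_tilt(o,W,obs):
    """obs: list of (pack point mm, pixel) ; pack pose in tool frame: tilt about tool z"""
    R=Ro.from_quat(o["ee_rot"]).as_matrix()
    # upright pack axes in tool: z=-x_tool, x=+y_tool (fwd), y=z x x
    def pose(p):
        B=np.c_[[0,1,0],np.cross([-1,0,0],[0,1,0]),[-1,0,0]].astype(float)
        return B@Ro.from_euler('xy',[p[4],-p[3]]).as_matrix(), np.array(p[:3])
    def f(p):
        M,t=pose(p); r=[]
        for k,uv in obs:
            q=o["ee_pos"]+R@(M@((np.array(k)-[0,0,105])/1e3)+t)
            d=proj(W,q)[0]-uv; r+=[d[i] for i in range(2)]
        r+=[p[4]*100]
        return r
    s=least_squares(f,[.003,0,0,.2,0]); return s.x,s.fun,pose(s.x),R
E
python3 - <<'E'
from tilt import *
o,S=pickle.load(open("s8.pkl","rb"));W=S["wrist"]
q=lambda x,y:np.array(((x+.5)/4-.5+230,(y+.5)/4-.5+180))
obs=[((20,23,0),q(224,124)),((20,-23,0),q(473,124)),((20,23,135),q(116,530)),((20,-23,135),q(580,530)),((-20,23,135),q(138,828)),((-20,-23,135),q(557,828))]
x,r,_,_=fit_tilt(o,W,obs);print(x,np.degrees(x[3]),np.round(r,1))
E
```

```text
[ 0.01747482 -0.00865924 -0.00082272  0.11452793  0.0007214 ] 6.561967240650402 [ 0.7 -0.4 -0.7 -0.3  0.8 -0.8 -0.8 -0.6  0.7  1.  -0.7  1.1  0.1]
```

Run:
```python
from tilt import *
o,S=pickle.load(open("s8.pkl","rb"));W=S["wrist"];C=S["scene"]
q=lambda x,y:np.array(((x+.5)/4-.5+230,(y+.5)/4-.5+180))
obs=[((20,23,0),q(224,124)),((20,-23,0),q(473,124)),((20,23,135),q(116,530)),((20,-23,135),q(580,530)),((-20,23,135),q(138,828)),((-20,-23,135),q(557,828))]
x,r,(M,t),R=fit_tilt(o,W,obs)
f=lambda k:o["ee_pos"]+R@(M@((np.array(k)-[0,0,105])/1e3)+t)
for k in [(20,23,0),(20,-23,0),(20,23,135),(20,-23,135),(-20,0,135),(0,0,0)]:
    print(k,f(k).round(4),((proj(C,f(k))[0]-[180,190])*5).round())
```

```text
(20, 23, 0) [ 0.5315 -0.1979  0.0236] [350. 408.]
(20, -23, 0) [ 0.5187 -0.2421  0.0236] [263. 448.]
(20, 23, 135) [ 0.5159 -0.1934  0.1576] [303. 232.]
(20, -23, 135) [ 0.5032 -0.2376  0.1576] [208. 274.]
(-20, 0, 135) [ 0.4714 -0.2045  0.1528] [222. 193.]
(0, 0, 0) [ 0.5061 -0.2144  0.0212] [290. 399.]
```

```bash
cat > tilt.py <<'E'
from h import *
def fit_tilt(o,obs,wt=1.0):
    """obs: list of (snapshot, pack point mm, pixel, weight)"""
    R=Ro.from_quat(o["ee_rot"]).as_matrix()
    B=np.c_[[0,1,0],np.cross([-1,0,0],[0,1,0]),[-1,0,0]].astype(float)
    def pose(p): return B@Ro.from_euler('xy',[p[4],-p[3]]).as_matrix(), np.array(p[:3])
    def f(p):
        M,t=pose(p); r=[]
        for s,k,uv,w in obs:
            q=o["ee_pos"]+R@(M@((np.array(k)-[0,0,105])/1e3)+t)
            r+=list((proj(s,q)[0]-uv)*w)
        return r+[p[4]*100]
    s=least_squares(f,[.003,0,0,.2,0]); return s.x,s.fun,pose(s.x),R
E
python3 - <<'E'
from tilt import *
o,S=pickle.load(open("s8.pkl","rb"));W=S["wrist"];C=S["scene"]
q=lambda x,y:np.array(((x+.5)/4-.5+230,(y+.5)/4-.5+180))
c=lambda x,y:np.array(((x+.5)/5-.5+180,(y+.5)/5-.5+190))
obs=[(W,(20,23,0),q(224,124),.4),(W,(20,-23,0),q(473,124),.4),(W,(20,23,135),q(116,530),.3),(W,(20,-23,135),q(580,530),.3),(W,(-20,23,135),q(138,828),.3),(W,(-20,-23,135),q(557,828),.3),
(C,(20,23,0),c(347,397),1),(C,(20,-23,0),c(266,438),1)]
x,r,(M,t),R=fit_tilt(o,obs);print(x,np.degrees(x[3]),np.round(r,1))
E
```

```text
[ 0.01473344 -0.00770595 -0.0009711   0.09309441  0.0028384 ] 5.333917063490586 [-0.   0.7 -0.4  0.7 -0.2 -0.5  0.  -0.5 -0.2  0.9  0.1  0.9  0.7  1.7
 -0.4  1.5  0.3]
```

Request:
{"name": "apply_moves", "arguments": {
  "increments": [
    [-0.006, 0.015, 0, 0, 1],
    [0, 0.015, 0, 0, 1],
    [0, 0.008, 0, 0, 1],
    [0, 0.004, 0, 0, 1],
    [0, 0.004, 0, 0, 1],
    [0, 0, 0, 0, 1],
    [0, -0.02, 0, 0, 1],
    [0, -0.02, 0, 0, 1]
  ]
}}

```text
t: 8.72
ee_pos: [0.5076, -0.2157, 0.1485]
ee_rot: [0.566, 0.423, -0.564, 0.427]
force: [0.5, -0.5, -4.5]
width: 0.529
```

Request:
{"name": "apply_moves", "arguments": {
  "increments": [
    [-0.03, -0.01, 0, 0, 1],
    [-0.04, 0, 0, 0, 1],
    [-0.03, 0, 0, 0, 1],
    [0, 0, 0, 0, 1]
  ],
  "force": 40
}}

```text
t: 9.22
ee_pos: [0.4993, -0.2136, 0.2509]
ee_rot: [0.567, 0.422, -0.563, 0.428]
force: [-0.0, -0.1, -4.2]
width: 0.521
```

Run:
```python
from h import *
from station import robot
o=robot.observe(); print(o["t"],o["ee_pos"],o["force"],o["wrist_torque"],o["width"]*93)
S={}
for n in("wrist","scene"):
  s=robot.snapshot(n);S[n]=s;cv2.imwrite(f"pics/{n}9.png",s["frame"][:,:,::-1])
pickle.dump((o,S),open("s9.pkl","wb"))
cv2.imwrite("pics/wrist9c.png",cv2.resize(S["wrist"]["frame"][180:400,230:410,::-1],None,fx=4,fy=4))
cv2.imwrite("pics/scene9c.png",cv2.resize(s["frame"][140:260,170:280,::-1],None,fx=5,fy=5,interpolation=cv2.INTER_CUBIC))
```

```text
9.225 [ 0.49931079 -0.21358527  0.25094794] [-0.03368053 -0.08034506 -4.24018333] [ 0.07727317 -0.04157368 -0.01228209] 48.468135918047714
```

View pics/wrist9c.png

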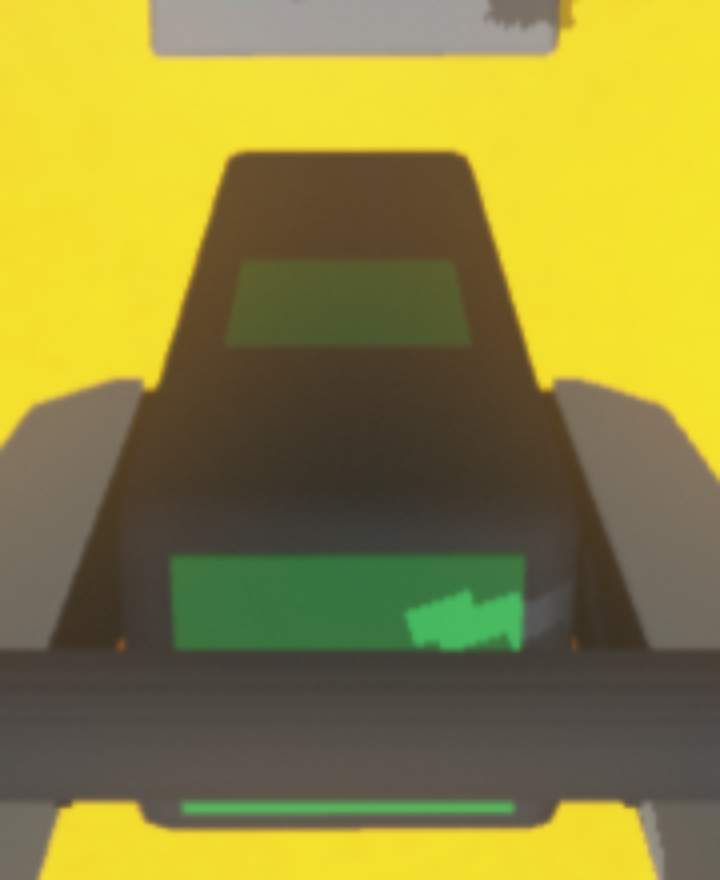

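View pics/scene9c.png

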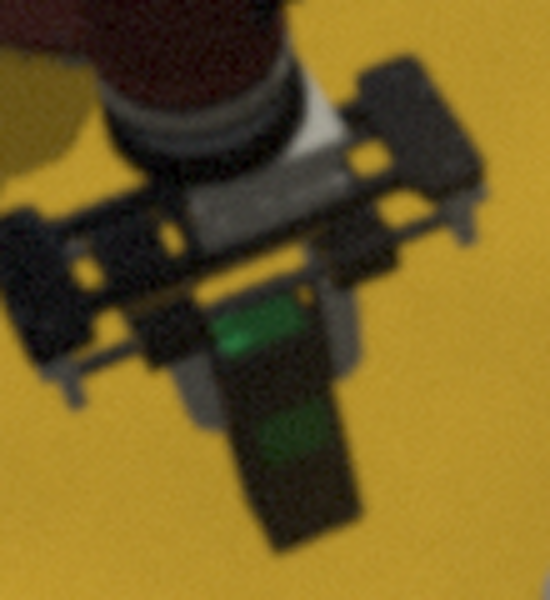

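Run:
```python
from tilt import *
o,S=pickle.load(open("s9.pkl","rb"));W=S["wrist"];C=S["scene"]
q=lambda x,y:np.array(((x+.5)/4-.5+230,(y+.5)/4-.5+180))
c=lambda x,y:np.array(((x+.5)/5-.5+170,(y+.5)/5-.5+140))
ow=[(W,(20,23,0),q(225,152),.4),(W,(20,-23,0),q(472,152),.4),(W,(20,23,135),q(117,520),.3),(W,(20,-23,135),q(579,520),.3),(W,(-20,23,135),q(138,828),.3),(W,(-20,-23,135),q(557,828),.3)]
oc=[(C,(20,23,0),c(366,518),1),(C,(20,-23,0),c(276,553),1)]
for obs in(ow,ow+oc):
  x,r,(M,t),R=fit_tilt(o,obs);print(x,np.degrees(x[3]),np.round(r,1))
f=lambda k:o["ee_pos"]+R@(M@((np.array(k)-[0,0,105])/1e3)+t)
print("bottom centre tool", M@np.array([0,0,-.105])+t, "world",f((0,0,0)))
```

```text
[ 0.01809211 -0.00970791 -0.00086386  0.06716687  0.00034375] 3.8483783640913747 [ 0.3 -0.1 -0.3 -0.1  0.3 -0.3 -0.3 -0.2  0.2  0.3 -0.2  0.4  0. ]
[ 0.01383056 -0.00806183 -0.00108339  0.03907415  0.00346424] 2.2387836878305616 [-0.1  0.9 -0.5  1.  -0.3 -0.7  0.1 -0.7 -0.5  1.2  0.3  1.2  0.5  1.3
 -0.2  2.7  0.3]
bottom centre tool [ 0.11874978 -0.00396011 -0.00144713] world [ 0.49716821 -0.21155931  0.13215992]
```

Run:
```python
from h import *
from station import robot
o=robot.observe();p=o["ee_pos"].copy();R=Ro.from_quat(o["ee_rot"])
for t,r,n in(([.43,-.06,.26],0,4),([.43,.07,.26],0,3),([.44,.18,.26],-.09,3)):
    oo={"ee_pos":p,"ee_rot":R.as_quat()}
    print(rows(oo,t,r,n,1)); p=np.array(t);R=R*Ro.from_rotvec([r,0,0])
```

```text
[[-0.0032, -0.0265, -0.032, np.float64(0.0), 1], [-0.0032, -0.0265, -0.032, np.float64(0.0), 1], [-0.0032, -0.0265, -0.032, np.float64(0.0), 1], [-0.0032, -0.0265, -0.032, np.float64(0.0), 1]]
[[-0.0, -0.012, -0.0416, np.float64(0.0), 1], [-0.0, -0.012, -0.0416, np.float64(0.0), 1], [-0.0, -0.012, -0.0416, np.float64(0.0), 1]]
[[0.0, -0.007, -0.0362, np.float64(-0.03), 1], [0.0, -0.0059, -0.0363, np.float64(-0.03), 1], [0.0, -0.0048, -0.0365, np.float64(-0.03), 1]]
```

Request:
{"name": "apply_moves", "arguments": {
  "increments": [
    [-0.002, -0.013, -0.016, 0, 1],
    [-0.003, -0.026, -0.032, 0, 1],
    [-0.003, -0.026, -0.032, 0, 1],
    [-0.003, -0.026, -0.032, 0, 1],
    [-0.002, -0.014, -0.018, 0, 1],
    [0, -0.012, -0.041, 0, 1],
    [0, -0.012, -0.042, 0, 1],
    [0, -0.012, -0.042, 0, 1]
  ]
}}

```text
t: 10.32
ee_pos: [0.4297, 0.074, 0.2601]
ee_rot: [-0.564, -0.426, 0.565, -0.425]
force: [0.9, -0.2, -4.3]
width: 0.519
```

Request:
{"name": "apply_moves", "arguments": {
  "increments": [
    [0, -0.007, -0.036, -0.03, 1],
    [0, -0.006, -0.036, -0.03, 1],
    [0, -0.004, -0.024, -0.02, 1],
    [0, -0.002, -0.012, -0.01, 1],
    [0, 0, 0, 0, 1],
    [0, 0, 0, 0, 1]
  ]
}}

```text
t: 11.08
ee_pos: [0.4394, 0.1796, 0.2607]
ee_rot: [-0.545, -0.449, 0.546, -0.45]
force: [-0.7, -0.2, -4.8]
width: 0.523
```

Run:
```python
from h import *
from station import robot
o=robot.observe(); print(o["t"],o["ee_pos"],o["force"],o["width"]*93,o["joint_positions"])
S={}
for n in("wrist","top","scene"):
  s=robot.snapshot(n);S[n]=s;cv2.imwrite(f"pics/{n}10.png",s["frame"][:,:,::-1])
pickle.dump((o,S),open("s10.pkl","wb"))
```

```text
11.075 [0.43942258 0.17960701 0.2606883 ] [-0.66339492 -0.21260976 -4.81354055] 48.60554325440637 [-0.40293699  0.32312362 -0.04240381  1.88010185  0.01774883  0.9400284
 -2.21759797]
```

View pics/wrist10.png

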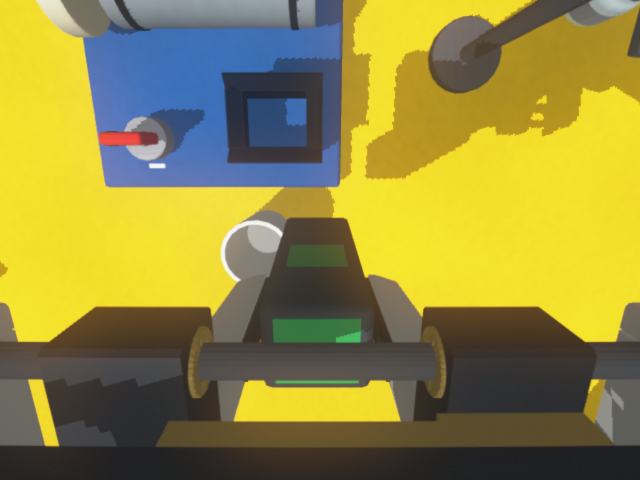

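View pics/top10.png

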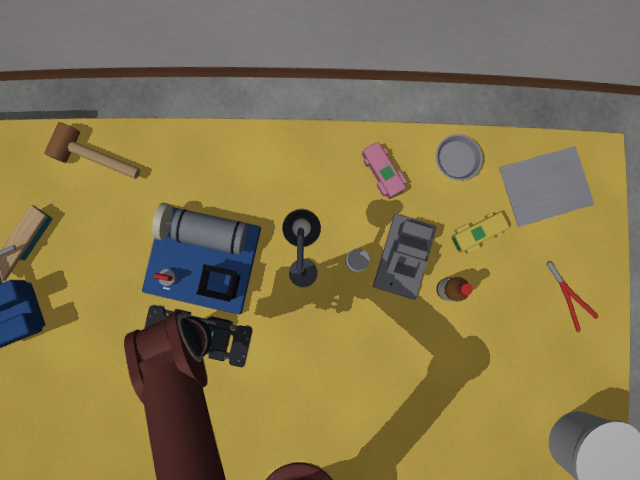

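Run:
```python
from h import *
o,S=pickle.load(open("s10.pkl","rb"));W=S["wrist"]
cv2.imwrite("pics/w10a.png",cv2.resize(W["frame"][60:195,210:350,::-1],None,fx=5,fy=5,interpolation=cv2.INTER_CUBIC))
cv2.imwrite("pics/w10b.png",cv2.resize(W["frame"][100:195,80:210,::-1],None,fx=6,fy=6,interpolation=cv2.INTER_CUBIC))
```

```text
(no output)
```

View pics/w10a.png

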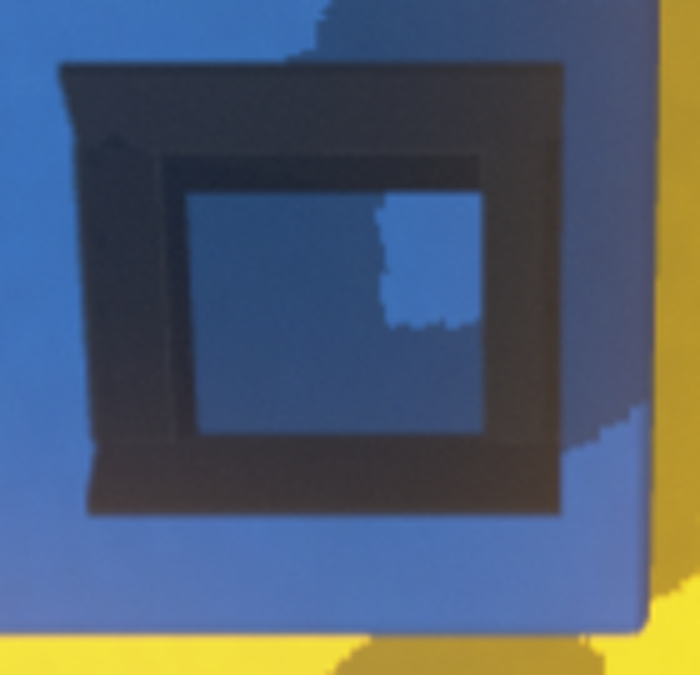

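View pics/w10b.png

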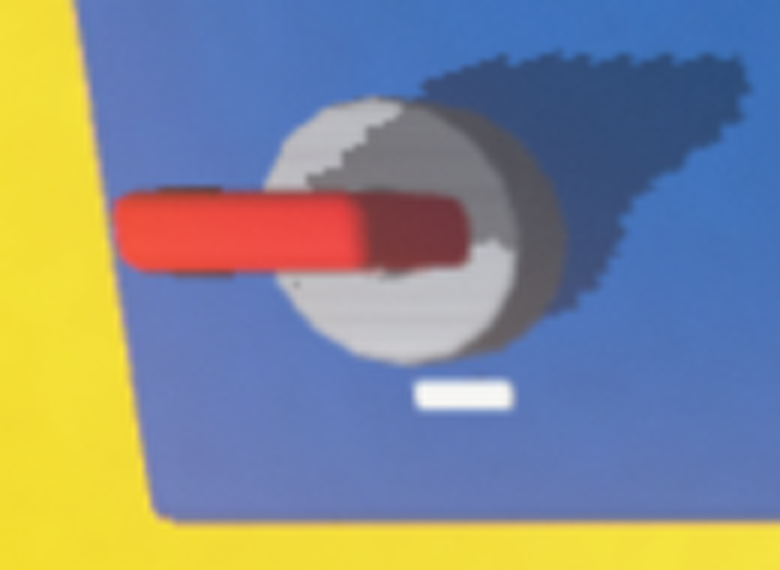

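```bash
cat > pol.py <<'E'
from h import *
o,S=pickle.load(open("s10.pkl","rb"));W=S["wrist"]
a=lambda x,y:((x+.5)/5-.5+210,(y+.5)/5-.5+60)
b=lambda x,y:((x+.5)/6-.5+80,(y+.5)/6-.5+100)
S0=pickle.load(open("s0.pkl","rb"));T=S0["top"]
print("deck front corners",L:=onz(W,b(150,521),.03),Rr:=onz(W,a(650,635),.03),np.linalg.norm(L-Rr),"yaw",np.arctan2(-(L-Rr)[0],(L-Rr)[1]))
print("front right edge",onz(W,a(660,0),.03), "yaw",np.arctan2(*(onz(W,a(660,0),.03)-Rr)[[1,0]]))
print("collar",onz(W,b(390,230),.052))
m=np.array([onz(W,a(*p),.1) for p in((58,62),(563,62),(560,515),(88,515))]);print("mouth",m,m.mean(0),np.linalg.norm(m-np.roll(m,1,0),axis=1))
n=np.array([onz(W,a(*p),.09) for p in((170,155),(484,155),(484,435),(170,435))]);print("inner",n.mean(0),np.linalg.norm(n-np.roll(n,1,0),axis=1))
print("floor back left",onz(W,a(188,192),.03))
print("cam",-W["view"][:3,:3].T@W["view"][:3,3])
p=None
E
python3 pol.py
```

```text
deck front corners [0.50933429 0.39537186 0.03      ] [0.46148534 0.1513553  0.03      ] 0.24866363442747322 yaw -0.19363213737656684
front right edge [0.58169022 0.12812236 0.03      ] yaw -0.19092368151729514
collar [0.54631966 0.32792894 0.052     ]
mouth [[0.57819203 0.23038075 0.1       ]
 [0.56283553 0.15187476 0.1       ]
 [0.49378153 0.16551448 0.1       ]
 [0.50900987 0.2436393  0.1       ]] [0.53595474 0.19785232 0.1       ] [0.07044119 0.07999382 0.07038818 0.07959517]
inner [0.53605549 0.19737125 0.09      ] [0.04506169 0.05200236 0.04498257 0.05405789]
floor back left [0.56527501 0.22593599 0.03      ]
cam [0.51249363 0.16625471 0.40489047]
```

Run:
```python
from h import *
from station import robot
o=robot.observe();R=Ro.from_quat(o["ee_rot"]).as_matrix()
_,_,r=plan(o,[0,0,0],[.1913,.9815,0]);print("roll",r)
yd=R[:,1];zd=R[:,2]
t=np.array([.536,.1974,.2407])+.0033*yd+.001*zd
print(t,R.T@(t-o["ee_pos"]))
```

```text
roll [np.float64(3.1406677707214103), np.float64(-0.0009248828683828753)]
[0.53904625 0.19578434 0.24070055] [ 0.02027293  0.09436589 -0.03468048]
```

Request:
{"name": "apply_moves", "arguments": {
  "increments": [
    [0, 0.015, -0.006, 0, 1],
    [0, 0.025, -0.009, 0, 1],
    [0, 0.025, -0.009, 0, 1],
    [0.005, 0.02, -0.007, 0, 1],
    [0.01, 0.0094, -0.0037, 0, 1],
    [0.005, 0, 0, 0, 1],
    [0, 0, 0, 0, 1]
  ]
}}

```text
t: 12.1
ee_pos: [0.5376, 0.1969, 0.2402]
ee_rot: [-0.544, -0.45, 0.546, -0.45]
force: [-0.7, 0.3, -4.5]
width: 0.52
```

Run:
```python
from h import *
from station import robot
o=robot.observe(); print(o["t"],o["ee_pos"],o["force"],o["width"]*93)
S={}
for n in("wrist","top","scene"):
  s=robot.snapshot(n);S[n]=s;cv2.imwrite(f"pics/{n}11.png",s["frame"][:,:,::-1])
pickle.dump((o,S),open("s11.pkl","wb"))
cv2.imwrite("pics/w11c.png",cv2.resize(S["wrist"]["frame"][180:400,230:410,::-1],None,fx=4,fy=4))
```

```text
12.1 [0.53757471 0.19692975 0.24017999] [-0.67223704  0.30450803 -4.54591023] 48.330181905379845
```

View pics/w11c.png

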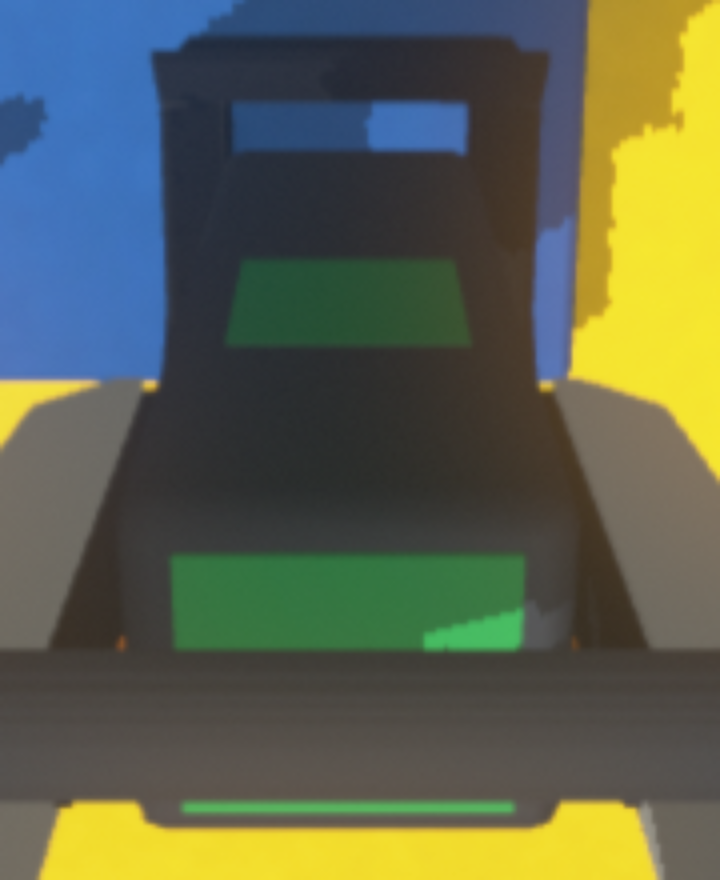

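View pics/wrist11.png

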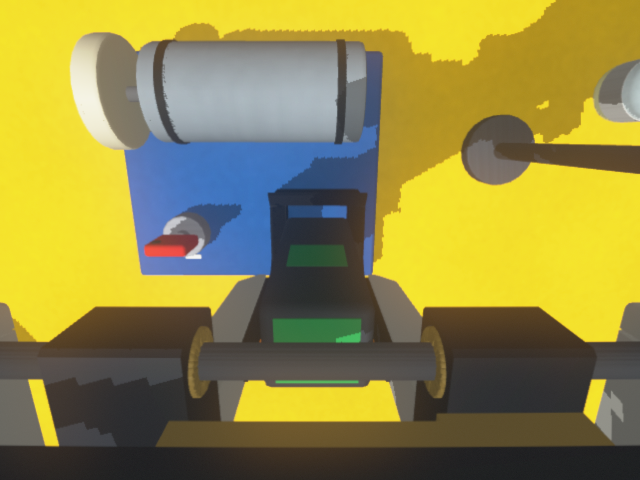

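View pics/top11.png

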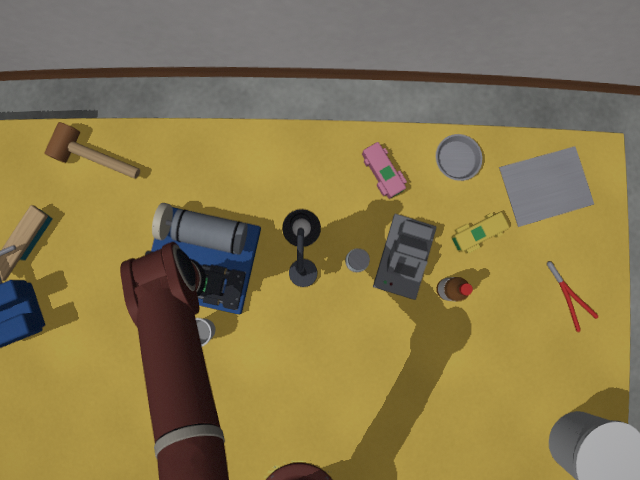

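Run:
```python
from tilt import *
from station import robot
o,S=pickle.load(open("s11.pkl","rb"));W=S["wrist"]
o=robot.observe();print(o["ee_pos"])
R=Ro.from_quat(o["ee_rot"]).as_matrix()
q=lambda x,y:np.array(((x+.5)/4-.5+230,(y+.5)/4-.5+180))
tl=lambda p:(R.T@(p-o["ee_pos"])).round(4)
for p in((152,52),(548,52)): print("mouth",onz(W,q(*p),.1),tl(onz(W,q(*p),.1)))
# bay floor visible back edge 
print("inner floor back edge",tl(onz(W,q(232,101),.03)),tl(onz(W,q(468,101),.03)))
print("deck front corners",tl(onz(W,q(0,380),.03)),"right edge",tl(onz(W,q(572,375),.03)))
for z in(.117,.121,.125): print("pack bottom +x edge",z,tl(onz(W,q(225,152),z)),tl(onz(W,q(472,152),z)))
print(tl(np.array([.536,.1974,.1])))
for u in [(142,274),(372.5,275)]: print(tl(onz(W,u,.03)))
```

```text
[0.53855787 0.1973419  0.24142735]
mouth [0.57787406 0.23004374 0.1       ] [ 0.1414  0.0324 -0.0395]
mouth [0.56287579 0.15193102 0.1       ] [0.1414 0.0325 0.04  ]
inner floor back edge [ 0.2114  0.0098 -0.0294] [0.2114 0.0099 0.0302]
deck front corners [ 0.2114 -0.0656 -0.0929] right edge [ 0.2114 -0.064   0.0597]
pack bottom +x edge 0.117 [ 0.1244  0.0156 -0.0238] [0.1244 0.0156 0.0237]
pack bottom +x edge 0.121 [ 0.1204  0.0164 -0.0235] [0.1204 0.0165 0.0234]
pack bottom +x edge 0.125 [ 0.1164  0.0173 -0.0231] [0.1164 0.0174 0.023 ]
[ 0.1414 -0.0025  0.0005]
[ 0.2115 -0.0651 -0.1868]
[ 0.2114 -0.0659  0.0597]
```

Request:
{"name": "apply_moves", "arguments": {
  "increments": [
    [0.01, 0.001, 0, 0, 1],
    [0.01, 0, 0, 0, 1],
    [0.008, 0, 0, 0, 1],
    [0.007, 0, 0, 0, 1],
    [0.007, 0, 0, 0, 1],
    [0.007, 0, 0, 0, 1],
    [0, 0, 0, 0, 1]
  ],
  "force": 42
}}

```text
t: 13.12
ee_pos: [0.5393, 0.1969, 0.1907]
ee_rot: [-0.545, -0.45, 0.546, -0.45]
force: [-0.8, -0.1, -5.4]
width: 0.517
```

Run:
```python
from h import *
from station import robot
o=robot.observe(); print(o["t"],o["ee_pos"],o["force"],o["wrist_torque"],o["width"]*93)
s=robot.snapshot("wrist");cv2.imwrite(f"pics/w12c.png",cv2.resize(s["frame"][180:400,230:410,::-1],None,fx=4,fy=4))
```

```text
13.125 [0.53925471 0.19687947 0.19073067] [-0.798236   -0.1162545  -5.35691634] [0.12372901 0.39713058 0.00580928] 48.10037755875171
```

View pics/w12c.png

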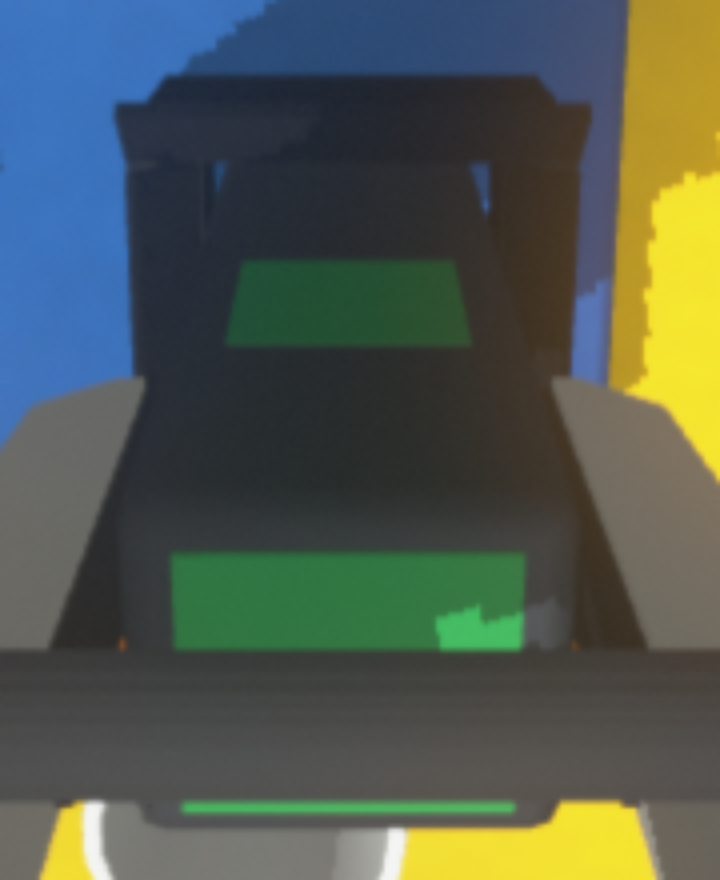

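Request:
{"name": "apply_moves", "arguments": {
  "increments": [
    [0.007, 0.001, 0, 0, 1],
    [0.007, 0.001, 0, 0, 1],
    [0.007, 0.001, 0, 0, 1],
    [0.007, 0.001, 0, 0, 1],
    [0, 0, 0, 0, 1]
  ]
}}

```text
t: 13.8
ee_pos: [0.5434, 0.1961, 0.1628]
ee_rot: [-0.545, -0.45, 0.546, -0.45]
force: [-3.1, 0.8, -6.5]
width: 0.519
```

Run:
```python
from h import *
from station import robot
o=robot.observe(); print(o["t"],o["ee_pos"],o["force"],o["wrist_torque"],o["width"]*93)
s=robot.snapshot("wrist");cv2.imwrite(f"pics/w13.png",s["frame"][:,:,::-1])
```

```text
13.8 [0.54343293 0.19613067 0.16283138] [-3.0522319   0.8317994  -6.46576718] [0.37464337 1.13142232 0.0054783 ] 48.25670470781545
```

View pics/w13.png

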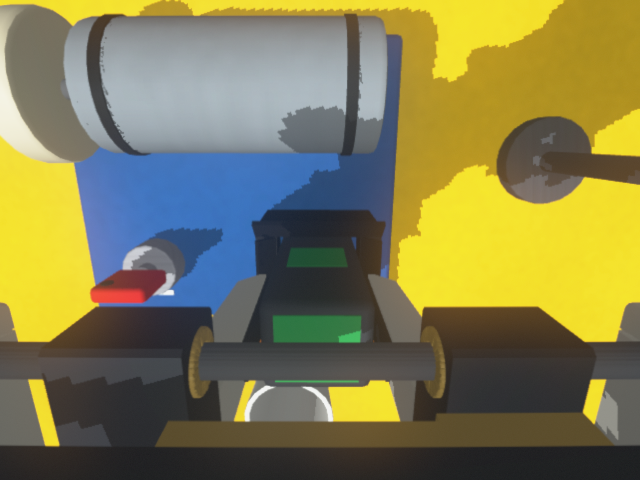

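Request:
{"name": "apply_moves", "arguments": {
  "increments": [
    [0.005, 0.0005, 0, 0, 1],
    [0.005, 0.0005, 0, 0, 1],
    [0.003, 0, 0, 0, 1],
    [0, 0, 0, 0, 1]
  ]
}}

```text
t: 14.35
ee_pos: [0.5442, 0.1964, 0.1506]
ee_rot: [-0.545, -0.45, 0.546, -0.45]
force: [-4.8, 1.9, -4.7]
width: 0.515
```

Run:
```python
from h import *
from station import robot
o=robot.observe(); print(o["t"],o["ee_pos"],o["force"],o["wrist_torque"],o["width"]*93)
```

```text
14.35 [0.54419431 0.19636812 0.15057627] [-4.79505802  1.91361642 -4.66728863] [ 0.46652329  1.38933571 -0.05564149] 47.913975196722156
```

Request:
{"name": "apply_moves", "arguments": {
  "increments": [
    [0.003, 0, 0, 0, 1],
    [0.003, 0, 0, 0, 1],
    [0, 0, 0, 0, 1]
  ]
}}

```text
t: 14.72
ee_pos: [0.5442, 0.1964, 0.145]
ee_rot: [-0.545, -0.45, 0.546, -0.45]
force: [-4.5, 0.8, -3.4]
width: 0.515
```

Run:
```python
from h import *
from station import robot
o=robot.observe(); print(o["t"],o["ee_pos"],o["force"],o["wrist_torque"],o["width"]*93)
```

```text
14.725 [0.54422555 0.1964007  0.14495922] [-4.45524611  0.77790736 -3.41852009] [ 0.42071508  1.54253549 -0.11359312] 47.849605154670826
```

Request:
{"name": "apply_moves", "arguments": {
  "increments": [
    [0.002, 0, 0, 0, 1],
    [0.002, 0, 0, 0, 1],
    [0.002, 0, 0, 0, 1]
  ]
}}

```text
t: 15.1
ee_pos: [0.5447, 0.1964, 0.1445]
ee_rot: [0.546, 0.45, -0.545, 0.45]
force: [-15.2, -3.6, 33.2]
width: 0.521
```

Run:
```python
from h import *
from station import robot
o=robot.observe(); print(o["t"],o["ee_pos"],o["force"],o["wrist_torque"],o["width"]*93)
S={}
for n in("wrist","scene"):
  s=robot.snapshot(n);S[n]=s
cv2.imwrite(f"pics/w14.png",cv2.resize(S["wrist"]["frame"][180:400,230:410,::-1],None,fx=4,fy=4))
cv2.imwrite(f"pics/sc14.png",cv2.resize(s["frame"][100:240,300:460,::-1],None,fx=4,fy=4))
```

```text
15.1 [0.54470768 0.1964154  0.14451327] [-15.22296542  -3.55599715  33.2235792 ] [-0.61130687  3.93132758 -0.04219375] 48.43581398414818
```

View pics/w14.png

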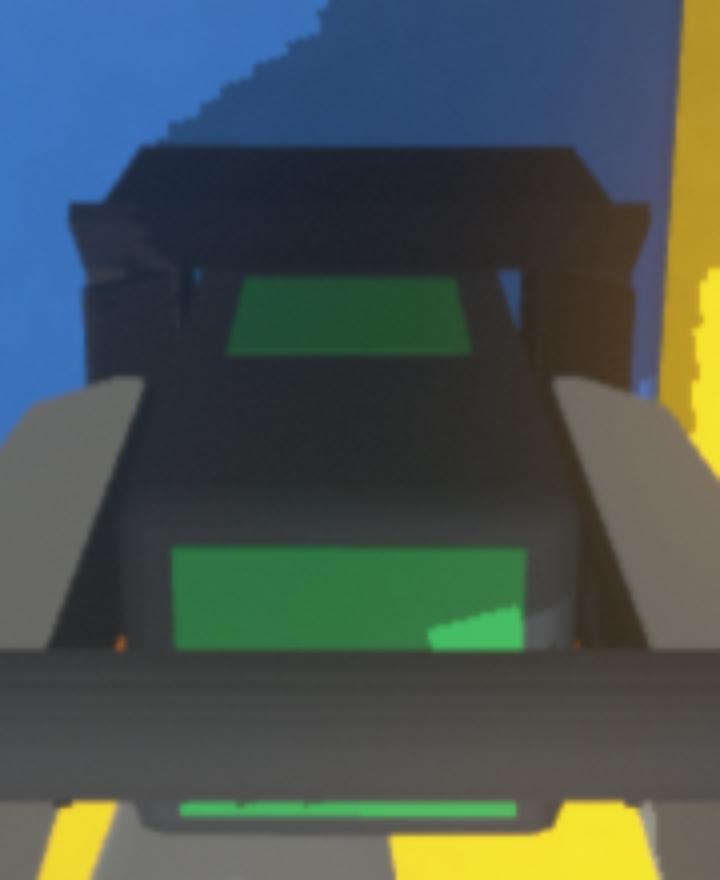

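View pics/sc14.png

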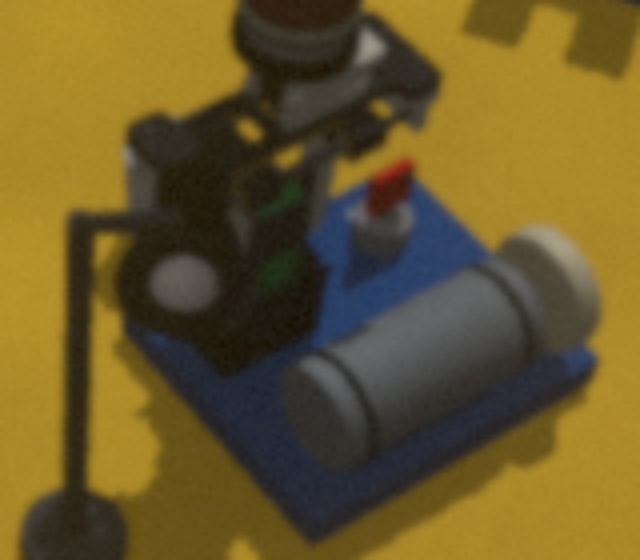

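Request:
{"name": "apply_moves", "arguments": {
  "increments": [
    [-0.002, -0.001, 0, 0, 1],
    [-0.001, 0, 0, 0, 1],
    [0, 0, 0, 0, 0.6],
    [0, 0, 0, 0, 0.3],
    [0, 0, 0, 0, 0],
    [0, 0, 0, 0, 0],
    [0, 0, 0, 0, 0]
  ]
}}

```text
t: 16.08
ee_pos: [0.5465, 0.1961, 0.1429]
ee_rot: [0.547, 0.449, -0.544, 0.451]
force: [-0.3, 0.7, 0.1]
width: 0.902
```

Run:
```python
from h import *
from station import robot
o=robot.observe(); print(o["t"],o["ee_pos"],o["force"],o["wrist_torque"],o["width"]*93)
S={}
for n in("wrist","scene"):
  s=robot.snapshot(n);S[n]=s
pickle.dump((o,S),open("s15.pkl","wb"))
cv2.imwrite(f"pics/w15.png",cv2.resize(S["wrist"]["frame"][180:400,210:430,::-1],None,fx=3,fy=3))
cv2.imwrite(f"pics/sc15.png",cv2.resize(s["frame"][100:240,300:460,::-1],None,fx=4,fy=4))
```

```text
16.075 [0.54645471 0.19605331 0.14293782] [-0.29723734  0.74435875  0.14250323] [ 0.05172171  0.00412161 -0.00286068] 83.8429961831819
```

View pics/w15.png

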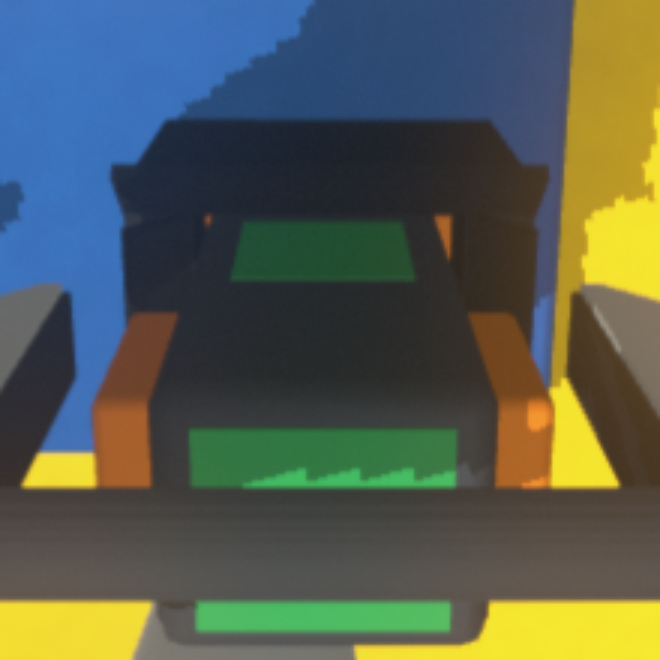

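View pics/sc15.png

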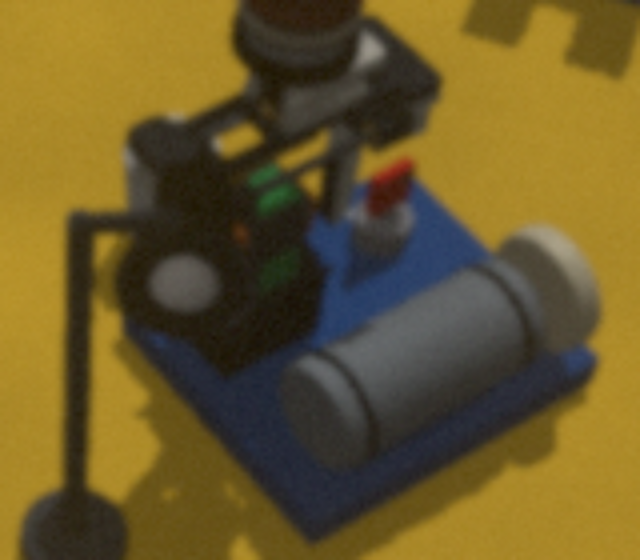

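Run:
```python
from tilt import *
o,S=pickle.load(open("s15.pkl","rb"));W=S["wrist"]
q=lambda x,y:np.array(((x+.5)/3-.5+210,(y+.5)/3-.5+180))
obs=[(W,(20,23,135),q(150,400),.4),(W,(20,-23,135),q(496,400),.4),(W,(-20,23,135),q(155,643),.4),(W,(-20,-23,135),q(490,643),.4),
(W,(12,33,122),q(95,404),.4),(W,(12,-33,122),q(553,404),.4)]
x,r,(M,t),R=fit_tilt(o,obs);print(x,np.degrees(x[3]),np.round(r,1))
for k in((0,0,0),(0,0,105),(0,0,135)): print(o["ee_pos"]+R@(M@((np.array(k)-[0,0,105])/1e3)+t))
# predicted pixels of an ideally seated pack
Rp=Rz(-.1925)
for k in((20,23,135),(20,-23,135),(-20,23,135),(-20,-23,135),(12,33,122),(12,-33,122),(12,33,88),(20,0,60)):
    p=np.array([.536,.1974,.03])+Rp@(np.array(k)/1e3); u=proj(W,p)[0]; print(k,((u-[210,180])*3).round())
```

```text
[ 1.29280585e-02 -9.18871873e-03 -4.82934130e-04  5.83332705e-02
  7.81680754e-05] 3.342250202549686 [-0.4 -0.1  0.5  0.   0.9  0.3 -0.8  0.4 -0.  -0.4 -0.2 -0.3  0. ]
[0.54419754 0.19721558 0.02517476]
[0.53759948 0.19829081 0.12996173]
[0.53571432 0.19859802 0.15990086]
(20, 23, 135) [150. 408.]
(20, -23, 135) [512. 409.]
(-20, 23, 135) [162. 673.]
(-20, -23, 135) [498. 674.]
(12, 33, 122) [ 96. 416.]
(12, -33, 122) [565. 417.]
(12, 33, 88) [137. 321.]
(20, 0, 60) [328. 227.]
```

Request:
{"name": "apply_moves", "arguments": {
  "increments": [
    [-0.01, 0, 0, 0, 0],
    [-0.03, 0, 0, 0, 0],
    [-0.035, 0, 0, 0, 0],
    [-0.015, 0, 0, 0, 0]
  ]
}}

```text
t: 16.68
ee_pos: [0.5452, 0.1967, 0.2346]
ee_rot: [0.547, 0.449, -0.544, 0.451]
force: [0.2, -0.9, -1.5]
width: 1.0
```

Run:
```python
from h import *
from station import robot
o=robot.observe(); print(o["t"],o["ee_pos"],o["force"],o["joint_positions"])
s=robot.snapshot("wrist");pickle.dump((o,s),open("s16.pkl","wb"))
cv2.imwrite("pics/w16.png",s["frame"][:,:,::-1])
_,_,r=plan(o,[0,0,0],[.9815,-.1913,0]);print(r)
for k in rows(o,[.546,.328,.22],-np.pi/2,9,.5,[.6,1,1,1,1,1,1,1,.6]): print(k)
```

```text
16.675 [0.54515553 0.19671086 0.23464282] [ 0.15393412 -0.94678224 -1.53030357] [-0.36348151  0.50740509 -0.03203099  1.64729158  0.01888456  0.9822745
 -2.16389039]
[np.float64(-1.569506017422639), np.float64(1.5720866361671542)]
[0.0011, -0.0018, -0.0094, np.float64(-0.1149), 0.5]
[0.0018, -0.0011, -0.016, np.float64(-0.1916), 0.5]
[0.0018, 0.0019, -0.0159, np.float64(-0.1916), 0.5]
[0.0018, 0.0049, -0.0152, np.float64(-0.1916), 0.5]
[0.0018, 0.0077, -0.014, np.float64(-0.1916), 0.5]
[0.0018, 0.0103, -0.0123, np.float64(-0.1916), 0.5]
[0.0018, 0.0124, -0.0101, np.float64(-0.1916), 0.5]
[0.0018, 0.0141, -0.0076, np.float64(-0.1916), 0.5]
[0.0011, 0.0092, -0.0028, np.float64(-0.1149), 0.5]
```

View pics/w16.png

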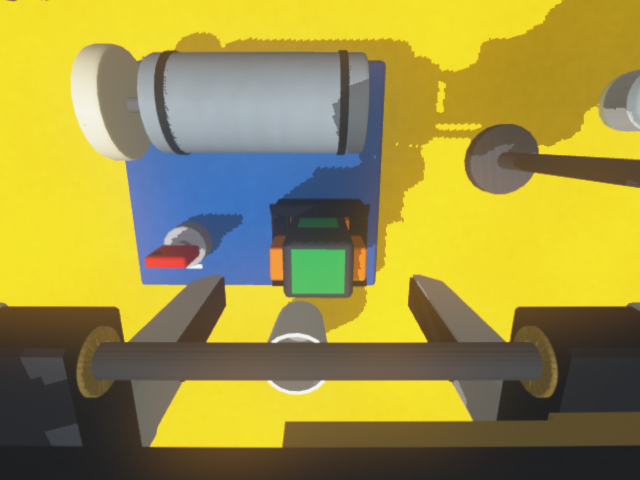

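Run:
```python
from tilt import *
from station import robot
o,W=pickle.load(open("s16.pkl","rb"))
for k in rows(o,[.546,.328,.22],-1.57,10,.5,[.6,1,1,1,1,1,1,1,1,.6]): print([round(float(v),4) for v in k])
f=W["frame"];cv2.imwrite("pics/w16c.png",cv2.resize(f[190:310,260:385,::-1],None,fx=6,fy=6,interpolation=cv2.INTER_CUBIC))
```

```text
[0.001, -0.0016, -0.0084, -0.1024, 0.5]
[0.0016, -0.0012, -0.0142, -0.1707, 0.5]
[0.0016, 0.0013, -0.0142, -0.1707, 0.5]
[0.0016, 0.0036, -0.0138, -0.1707, 0.5]
[0.0016, 0.0059, -0.013, -0.1707, 0.5]
[0.0016, 0.0081, -0.0118, -0.1707, 0.5]
[0.0016, 0.0099, -0.0102, -0.1707, 0.5]
[0.0016, 0.0115, -0.0084, -0.1707, 0.5]
[0.0016, 0.0128, -0.0063, -0.1707, 0.5]
[0.001, 0.0082, -0.0024, -0.1024, 0.5]
```

View pics/w16c.png

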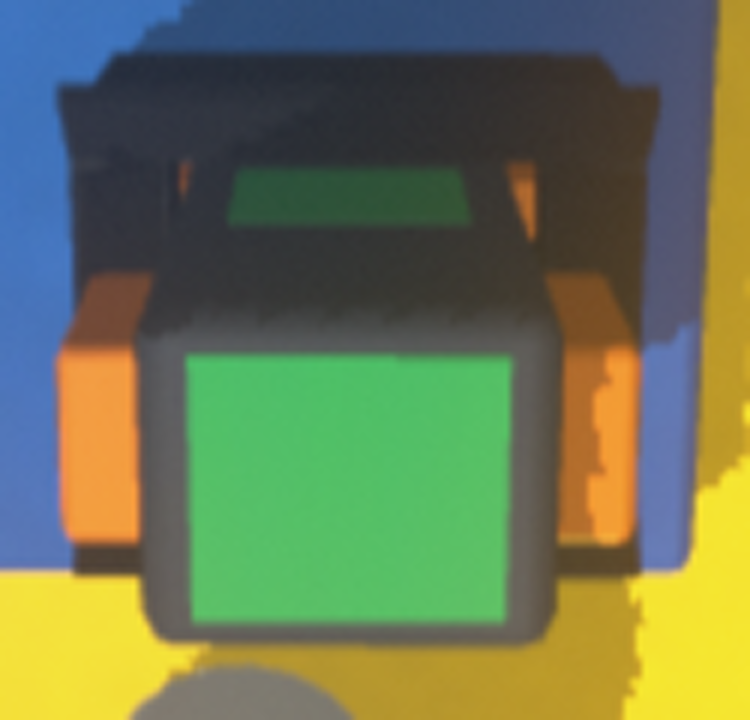

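Run:
```python
from tilt import *
o,W=pickle.load(open("s16.pkl","rb"))
q=lambda x,y:np.array(((x+.5)/6-.5+260,(y+.5)/6-.5+190))
Rp=Rz(-.1925)
for k,ob in(((20,23,135),(133,325)),((20,-23,135),(562,325)),((-20,23,135),(140,642)),((-20,-23,135),(556,642)),((12,33,122),(57,350)),((12,-33,122),(640,350)),((-12,33,122),(65,542)),((-12,-33,122),(636,542))):
    p=np.array([.536,.1974,.03])+Rp@(np.array(k)/1e3); u=proj(W,p)[0]; print(k,((u-[260,190])*6).round(),ob)
obs=[(W,k,q(*u),.4) for k,u in(((20,23,135),(133,325)),((20,-23,135),(562,325)),((-20,23,135),(140,642)),((-20,-23,135),(556,642)),((12,33,122),(57,350)),((12,-33,122),(640,350)),((-12,33,122),(65,542)),((-12,-33,122),(636,542)))]
x,r,(M,t),R=fit_tilt(o,obs);print(x,np.degrees(x[3]),np.round(r,1))
for k in((0,0,0),(0,0,135)): print(o["ee_pos"]+R@(M@((np.array(k)-[0,0,105])/1e3)+t))
```

```text
(20, 23, 135) [141. 331.] (133, 325)
(20, -23, 135) [580. 332.] (562, 325)
(-20, 23, 135) [149. 680.] (140, 642)
(-20, -23, 135) [568. 682.] (556, 642)
(12, 33, 122) [ 64. 366.] (57, 350)
(12, -33, 122) [655. 368.] (640, 350)
(-12, 33, 122) [ 71. 566.] (65, 542)
(-12, -33, 122) [646. 568.] (636, 542)
[ 1.05146021e-01 -6.68326568e-03 -1.45384267e-04  8.56676306e-02
 -7.31814081e-05] 4.908393674003332 [ 0.  -0.2  0.2 -0.1  0.3  0.7 -0.3  0.7  0.1 -0.2 -0.1 -0.2  0.2 -0.4
 -0.5 -0.3 -0. ]
[0.54840635 0.19677449 0.02489439]
[0.53644858 0.19874493 0.15934933]
```

Request:
{"name": "apply_moves", "arguments": {
  "increments": [
    [0.001, -0.0016, -0.0084, -0.102, 0.3],
    [0.0016, -0.0012, -0.0142, -0.171, 0.5],
    [0.0016, 0.0013, -0.0142, -0.171, 0.5],
    [0.0016, 0.0036, -0.0138, -0.171, 0.5],
    [0.0016, 0.0059, -0.013, -0.171, 0.5],
    [0.0016, 0.0081, -0.0118, -0.171, 0.5],
    [0.0016, 0.0099, -0.0102, -0.171, 0.5],
    [0.0016, 0.0115, -0.0084, -0.171, 0.5]
  ]
}}

```text
t: 17.73
ee_pos: [0.544, 0.3047, 0.2184]
ee_rot: [0.16, 0.689, -0.161, 0.688]
force: [0.7, 0.8, 0.0]
width: 0.5
```

Request:
{"name": "apply_moves", "arguments": {
  "increments": [
    [0.0016, 0.0128, -0.0063, -0.171, 0.5],
    [0.001, 0.0082, -0.0024, -0.1, 0.5],
    [0, 0, 0, 0, 0.5],
    [0, 0, 0, 0, 0.5]
  ]
}}

```text
t: 18.23
ee_pos: [0.5446, 0.3267, 0.2165]
ee_rot: [0.068, 0.704, -0.069, 0.704]
force: [0.2, -0.2, -0.1]
width: 0.503
```

Run:
```python
from h import *
from station import robot
o=robot.observe(); print(o["t"],o["ee_pos"],o["force"],o["width"],o["joint_positions"])
S={}
for n in("wrist","top"):
  s=robot.snapshot(n);S[n]=s;cv2.imwrite(f"pics/{n}17.png",s["frame"][:,:,::-1])
pickle.dump((o,S),open("s17.pkl","wb"))
_,sh,r=plan(o,[.546,.328,.1],[.9815,-.1913,0]);print(sh,r)
```

```text
18.225 [0.54456476 0.32665878 0.21651162] [ 0.1912762  -0.16570659 -0.11951431] 0.5027726789559233 [-0.31927745  0.64802765 -0.44683776  1.49234877  0.30214066  1.07127069
 -1.02671923]
[0.11650889 0.00173901 0.00121258] [np.float64(-0.0014762401141058688), np.float64(3.1401164134756874)]
```

View pics/wrist17.png

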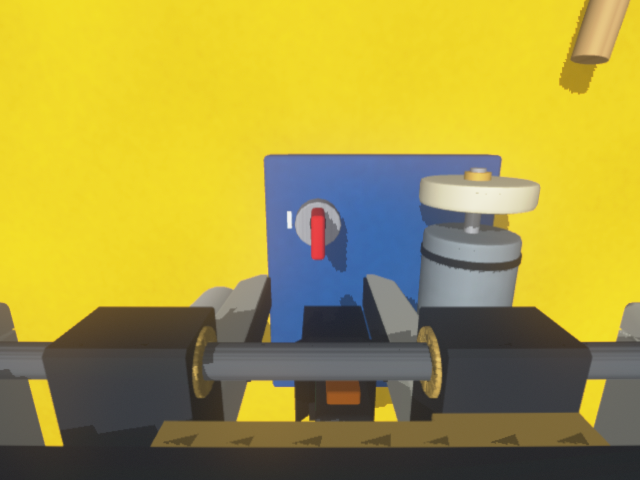

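View pics/top17.png

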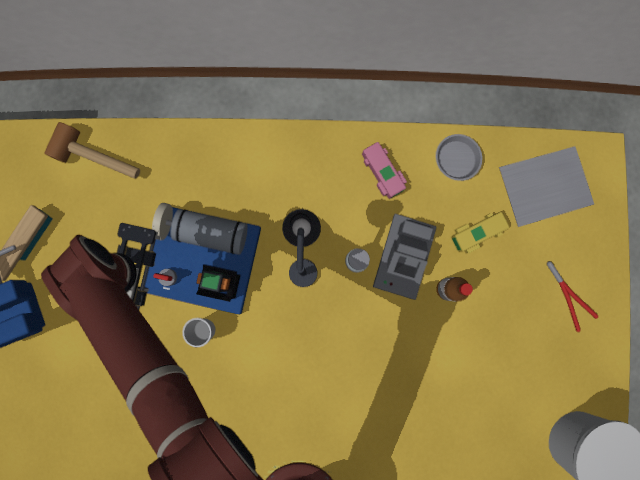

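Run:
```python
from h import *
o,S=pickle.load(open("s17.pkl","rb"));W=S["wrist"];f=W["frame"]
R=Ro.from_quat(o["ee_rot"]).as_matrix()
hsv=cv2.cvtColor(f,cv2.COLOR_RGB2HSV)
m=cv2.inRange(hsv,(0,150,60),(8,255,255))|cv2.inRange(hsv,(172,150,60),(180,255,255))
n,l,st,c=cv2.connectedComponentsWithStats(m)
for i in range(1,n):
    if st[i,4]>30: print(st[i],c[i])
tl=lambda p:R.T@(p-o["ee_pos"])
print(onz(W,(319,223),.052),tl(onz(W,(319,223),.052)))
i=np.argmax(st[1:,4])+1;x,y,w,h=st[i,:4]
print("bow bottom edge row (near side, top z.098)",tl(onz(W,(c[i][0],y+h),.098)),"far",tl(onz(W,(c[i][0],y),.06)),tl(onz(W,(c[i][0],y),.098)))
```

```text
[311 209  14  50 606] [317.34653465 234.2689769 ]
[0.54794878 0.32938257 0.052     ] [0.16450579 0.00353156 0.00288419]
bow bottom edge row (near side, top z.098) [ 0.11852952 -0.0147193   0.00129873] far [0.15648879 0.01772059 0.00135711] [0.1184798  0.02490704 0.00122482]
```

Request:
{"name": "apply_moves", "arguments": {
  "increments": [
    [0.02, 0.001, 0.001, 0, 0.5],
    [0.035, 0.001, 0, 0, 0.5],
    [0.035, 0, 0, 0, 0.5],
    [0.02, 0, 0, 0, 0.5],
    [0.0115, 0, 0, 0, 0.5],
    [0, 0, 0, 0, 0.5]
  ],
  "force": 25
}}

```text
t: 19.08
ee_pos: [0.5458, 0.3289, 0.0953]
ee_rot: [0.068, 0.704, -0.068, 0.704]
force: [-0.5, 0.0, -0.7]
width: 0.5
```

Run:
```python
from h import *
from station import robot
o=robot.observe(); print(o["t"],o["ee_pos"],o["force"],o["width"])
s=robot.snapshot("wrist");cv2.imwrite(f"pics/w18.png",s["frame"][:,:,::-1])
_,sh,r=plan(o,[.5465,.3282,.095],[.9815,-.1913,0]);print(sh,r)
```

```text
19.075 [0.54580235 0.32889354 0.09530762] [-0.47718063  0.00705781 -0.71683883] 0.5001783544696898
[ 0.00030759 -0.00054707  0.00081759] [np.float64(5.41965920657587e-05), np.float64(-3.1415384569977274)]
```

View pics/w18.png

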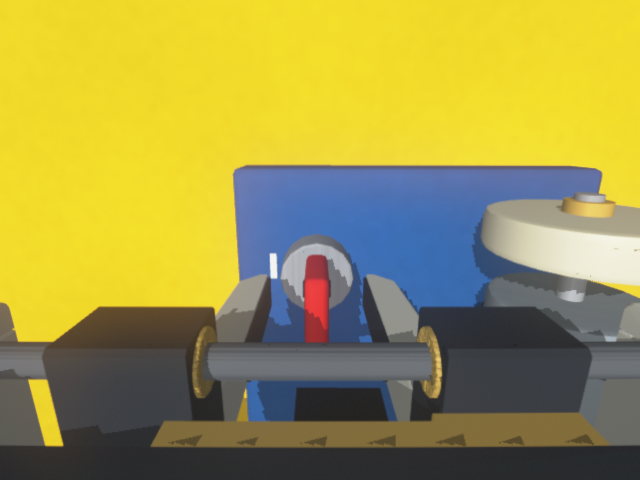

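Request:
{"name": "apply_moves", "arguments": {
  "increments": [
    [0, 0, 0, 0, 0.8],
    [0, 0, 0, 0, 1],
    [0, 0, 0, 0, 1],
    [0, 0, 0, 0, 1],
    [0, 0, 0, 0.08, 1],
    [0, 0, 0, 0.12, 1],
    [0, 0, 0, 0.12, 1],
    [0, 0, 0, 0.12, 1]
  ],
  "force": 30
}}

```text
t: 20.12
ee_pos: [0.5466, 0.329, 0.0959]
ee_rot: [0.221, 0.671, -0.221, 0.672]
force: [2.0, 0.2, -1.5]
width: 0.12
```

Run:
```python
from h import *
from station import robot
o=robot.observe(); print(o["t"],o["ee_pos"],o["force"],o["wrist_torque"],o["width"]*93)
s=robot.snapshot("wrist");cv2.imwrite(f"pics/w19.png",s["frame"][:,:,::-1])
```

```text
20.125 [0.54656949 0.32898967 0.09592927] [ 1.98216744  0.24524992 -1.50791918] [-0.09103733 -0.22848775  0.0883626 ] 11.149430346116953
```

View pics/w19.png

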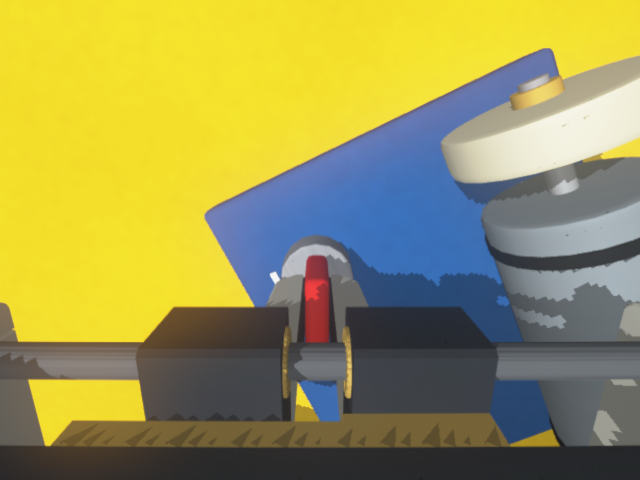

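Request:
{"name": "apply_moves", "arguments": {
  "increments": [
    [0, 0, 0, 0.13, 1],
    [0, 0, 0, 0.13, 1],
    [0, 0, 0, 0.13, 1],
    [0, 0, 0, 0.1, 1],
    [0, 0, 0, 0.04, 1],
    [0, 0, 0, 0, 1]
  ]
}}

```text
t: 20.92
ee_pos: [0.5471, 0.3282, 0.0959]
ee_rot: [0.388, 0.59, -0.388, 0.592]
force: [2.6, -2.9, 0.8]
width: 0.12
```

Run:
```python
from h import *
from station import robot
o=robot.observe(); print(o["t"],o["ee_pos"],o["force"],o["wrist_torque"],o["width"]*93,o["joint_positions"])
_,sh,r=plan(o,[0,0,0],[.9815,-.1913,0]);print(r)
for n in("wrist","scene"):
  s=robot.snapshot(n);cv2.imwrite(f"pics/{n}20.png",s["frame"][:,:,::-1])
```

```text
20.925 [0.54714287 0.32822956 0.09591192] [ 2.62558856 -2.85797879  0.8152098 ] [-0.58373203 -0.68595724  0.2412787 ] 11.124812465567253 [-0.50125366  0.75507637 -0.12747428  1.60807653  0.12650631  0.78537588
 -1.84488591]
[np.float64(-0.9684809426238917), np.float64(2.1731117109659017)]
```

View pics/wrist20.png

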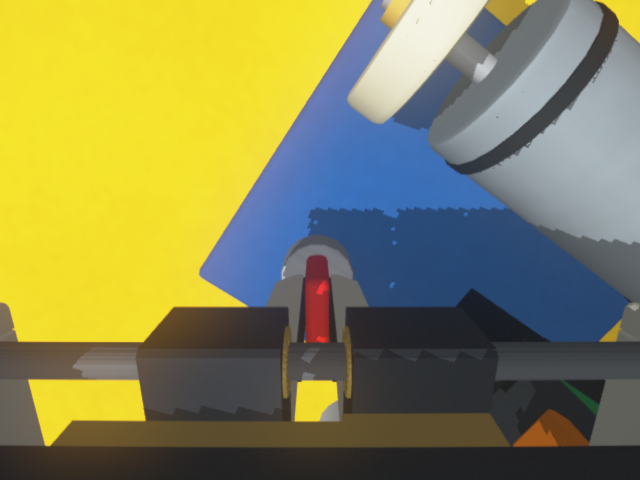

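View pics/scene20.png

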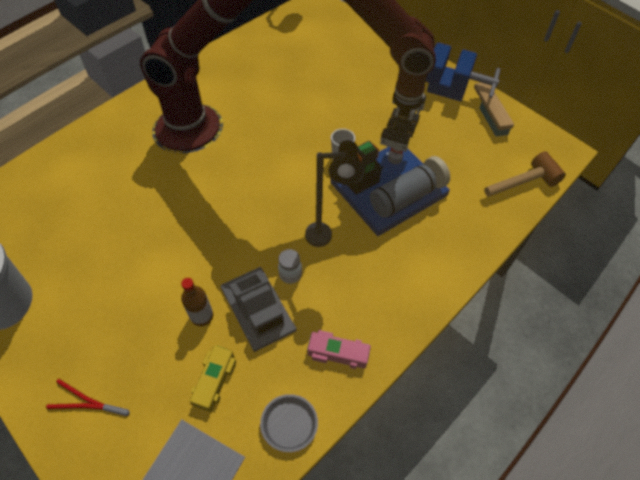

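Request:
{"name": "apply_moves", "arguments": {
  "increments": [
    [0, 0, 0, 0.03, 1],
    [0, 0, 0, 0, 1],
    [0, 0, 0, 0, 1],
    [0, 0, 0, 0, 1]
  ]
}}

```text
t: 21.52
ee_pos: [0.5472, 0.3281, 0.0959]
ee_rot: [0.397, 0.584, -0.397, 0.586]
force: [4.1, -3.6, 1.1]
width: 0.115
```

Request:
{"name": "apply_moves", "arguments": {
  "increments": [
    [0, 0, 0, 0, 0.5],
    [0, 0, 0, 0, 0.1],
    [0, 0, 0, 0, 0.1],
    [0, 0, 0, 0, 0.1],
    [0, 0, 0, 0, 0.1]
  ]
}}

```text
t: 22.15
ee_pos: [0.5432, 0.3294, 0.0949]
ee_rot: [0.395, 0.587, -0.398, 0.584]
force: [0.2, 0.3, -0.5]
width: 0.605
```

Run:
```python
from h import *
from station import robot
o=robot.observe(); print(o["t"],o["ee_pos"],o["force"],o["wrist_torque"],o["width"]*93)
for n in("wrist",):
  s=robot.snapshot(n);cv2.imwrite(f"pics/{n}21.png",s["frame"][:,:,::-1])
```

```text
22.15 [0.54318655 0.32940375 0.09487025] [ 0.24400072  0.2732837  -0.46036764] [-0.00932066 -0.02619319 -0.00030015] 56.22760234950198
```

View pics/wrist21.png

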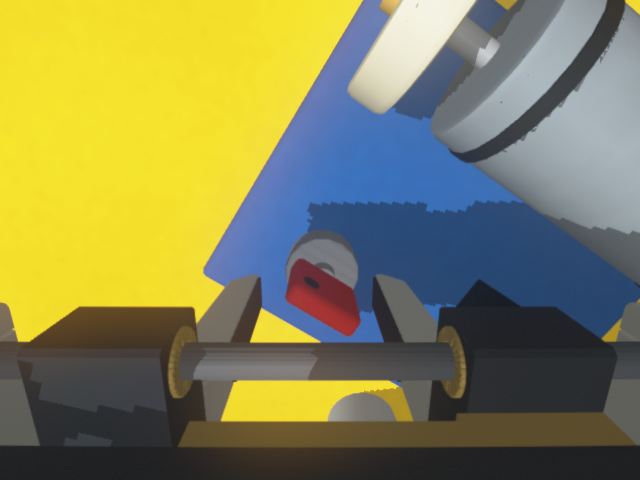

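Request:
{"name": "apply_moves", "arguments": {
  "increments": [
    [-0.01, 0, 0, 0, 0.1],
    [-0.03, 0, 0, 0, 0.1],
    [-0.04, 0, 0, 0, 0.1],
    [-0.04, 0, 0, 0, 0.1],
    [-0.04, 0, 0, 0, 0.1],
    [-0.02, 0, 0, 0, 0.1],
    [0, 0, 0, 0, 0.1]
  ]
}}

```text
t: 23.08
ee_pos: [0.5462, 0.3298, 0.2781]
ee_rot: [0.398, 0.585, -0.396, 0.586]
force: [0.8, -0.5, 0.6]
width: 0.896
```

Run:
```python
from h import *
from station import robot
o=robot.observe(); print(o["t"],o["ee_pos"],o["force"],o["width"]*93)
for n in("wrist","top","scene"):
  s=robot.snapshot(n);cv2.imwrite(f"pics/{n}22.png",s["frame"][:,:,::-1])
  if n=="top": cv2.imwrite("pics/top22c.png",cv2.resize(s["frame"][190:350,135:285,::-1],None,fx=4,fy=4,interpolation=cv2.INTER_CUBIC))
```

```text
23.075 [0.54621563 0.32978645 0.27808418] [ 0.82406115 -0.46598679  0.63150643] 83.37341490139899
```

View pics/wrist22.png

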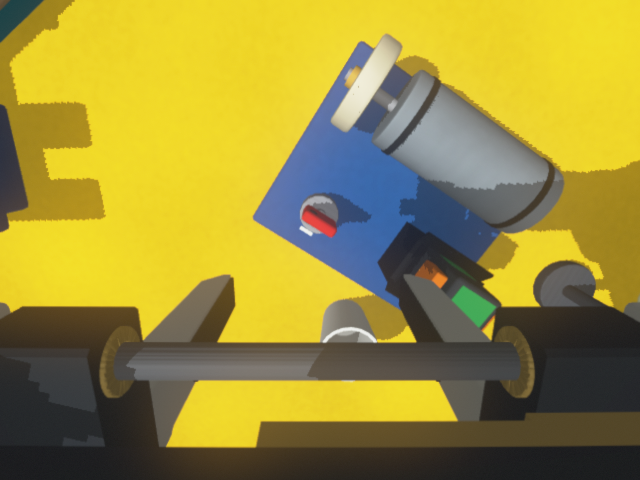

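View pics/top22c.png

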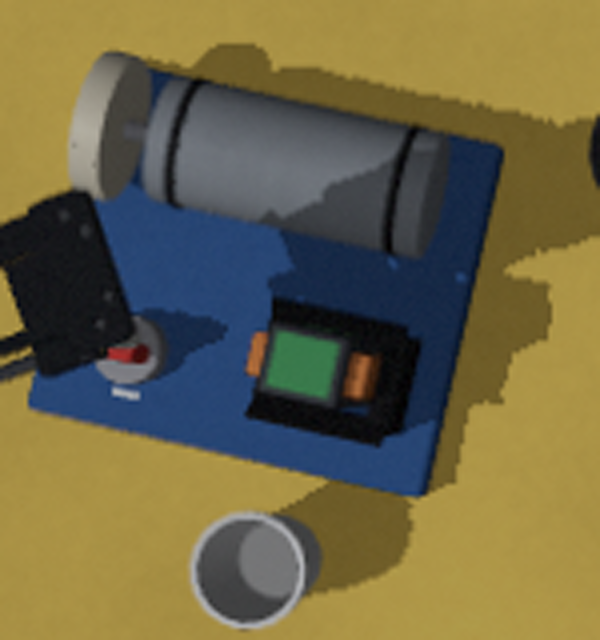

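View pics/scene22.png

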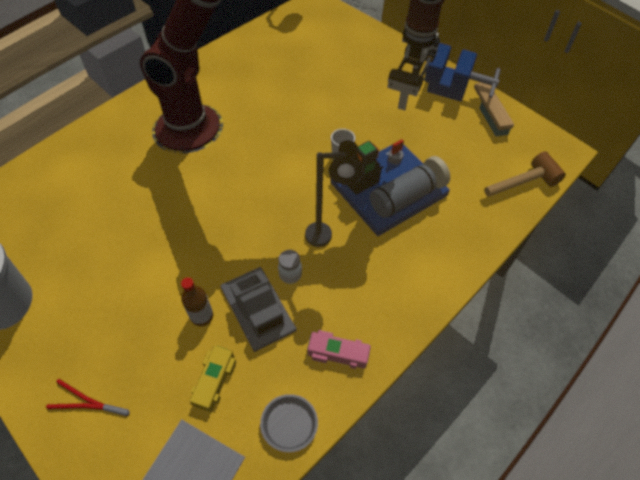

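Run:
```python
from h import *
T=pickle.load(open("s0.pkl","rb"))["top"]
f=cv2.imread("pics/top22.png");hsv=cv2.cvtColor(f,cv2.COLOR_BGR2HSV)
m=cv2.inRange(hsv,(55,90,60),(85,255,255));m[:,260:]=0
n,l,st,c=cv2.connectedComponentsWithStats(m)
for i in range(1,n):
    if st[i,4]>40: print(st[i],c[i],onz(T,c[i],.165))
for z in(.155,.165,.175):
  p=np.array([.536,.1974,z]);print(proj(T,p))
```

```text
[202 273  18  17 232] [210.32758621 280.59913793] [0.53665433 0.19687727 0.165     ]
[[210.99733039 280.95078466]]
[[210.07665347 280.8983659 ]]
[[209.13939807 280.84496378]]
```

Run:
```python
from station import robot
print(robot.sign_off())
```

```text
the job is handed in; nothing more can be done
None
```

I handed the job in at about 23 s. The pack is clipped in the polisher's bay and the key has sprung back to rest. The sign-off gave no verdict.

**What I did**
- I pinched both tabs while the pack was in the charger and drew it out about 110 mm along the slope.
- The tool cannot pitch, so I turned the pack upright in the grip by pushing its lower end against the charger's front edge with a few newtons.
- I carried it past the robot side of the lamp and pressed it into the bay until the upward force jumped to about 33 N. I took that as the floor.
- I released it, turned the key with the tool to about 0.97–1.0 rad, held it there about 0.6 s, opened the fingers and backed off.

**Last checks**
- **Pack position:** in the top view, the green end patch sits within about 1 mm of the bay's middle, assuming the seated height. Both orange tabs are sprung out.
- **Key:** the last pictures show it lying at rest again. I had no direct reading of its angle, so the turn is judged from the tool's rotation and from the key staying in line with the fingers.
- **Bystanders:** the oil bottle, jar, cup and lamp look unmoved in the final pictures. The hand is clear and the force on it is close to zero.

**What disagreed**
- The wrist camera's own fit, taken before I turned the key, put the pack 3–5 degrees tilted, about 5 mm low, and its bottom 8–12 mm off towards +x. I put most of this down to a depth bias in that camera, because the bay walls allow only about 3 degrees and a couple of millimetres. I did not make a separate tilt measurement.

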